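# Roll water-pipe stems into the purge cradle, clamp them and start the purge

### The arm

A 6-joint arm with a two-finger parallel gripper is mounted at the origin on the work surface. World frame = base frame: x ahead of the robot, y to its left, z up, the work surface at z = 0. Lengths are in mm, angles in rad, forces in N, time in s.
With the tool pointing down it reaches from about 425 to 950 mm from the base axis. Payload 3.5 kg.
Tool frame: the origin (TCP) lies on the centre line of the jaws, within the pads' length; the fingertips stand 8 mm ahead of it and the grasp point (between the pads) lies 11 mm behind it; y points along the fingers, x is the direction in which the jaws open and shut, and the axes are right-handed (so a half turn about y gives the same grasp; the last joint's range is limited). The gripper opens to 85 mm and grips with 20 to 120 N. Pads are 22 mm wide; open, the fingers measure 114 mm over their backs; the gripper's body (76 mm by 85 mm) begins 54 mm behind the grasp point. The pads swing forward as they close: fully open they stand 13 mm farther back than shut.
Start: joints at [1.174, 0.286, 1.577, -0, 1.279, -0.15], TCP at [164.867, 654.542, 239.325] pointing down, gripper open.
Joint ranges: [-2.77, 2.77], [-0.9, 2.22], [0.21, 2.48], [-1.53, 4.67], [0.24, 2.81], [-2.84, 2.84]. Speed limits (rad/s): [2.79, 2.79, 3.14, 3.14, 3.14, 3.14].

### API

Orientations are given as a unit quaternion [x, y, z, w].
In Python, from plant import ctrl gives the robot as it stands.
- The arm moves only by the tool servo_tool, never from a script. Its argument "deltas" is a list of rows, each an object with "rot": the turn, a rotation vector about the tool's x, y, z in degrees, a list of three; "delta_pos": the shift along the tool's x, y, z in m, a list of three; "fingers": the finger opening in m, from 0 to 0.0854. A call has 1 to 5 rows; each row is the pose to reach, as a shift and turn from the pose commanded when the call began, along the tool's axes at that moment; what a row does not reach only later rows make up. A row lasts 1/8 s, in which the tool goes at most 62.5 mm and 10.7 degrees, less where a joint would pass 70% of its speed; a pose out of reach is approached as far as the arm can. A call with a gripper value outside its range is refused whole. The fingers move at their own pace and stop on an object; "squeeze" is the grip in N (left out, the last holds). Time passes only in rows, so rows that repeat a pose let the fingers close. It gives the time, the measured TCP pose, the force and the opening at its end, in the units of the state.
- ctrl.observe(): the state, without advancing time (a new reading comes with each control period).
- ctrl.get_image(name): name is "scene" or "top" or "wrist"; returns (picture, depth): 384x512x3 uint8, red, green, blue; 384x512 float32, mm along the optical axis (not along the pixel's ray), 0 where there is no reading.
- ctrl.camera_params(name): a dict with "vertical_fov" (degrees; the focal length in pixels is half the picture's height over the tangent of half this angle, whatever the lens; pixels are square), "cx", "cy" (the principal point, pixels), "D" ([k1, k2, p1, p2, k3] as OpenCV has them; the pictures are not rectified), "R" (3x3) and "t" (3): a world point X has camera coordinates R X + t; the wrist camera has in their place "mount" (4x4, takes a point from camera to tool coordinates, whose origin is the TCP and whose axes are the tool frame's). Camera axes: x right, y down, z forward; pixel columns grow to the right and rows downward; lengths in mm; the calibration is good to about 2 mm. A picture is of the moment at which its call begins: read the wrist's pose just before it. camera_params takes no time and is no camera call.
- ctrl.hand_in(): hands the job in, once; it reports no verdict.
Trained networks look in the newest picture that a camera, given by its name, has taken for a name from the list of things; names that differ only in an ending like _2 or _b are one class to them, and where a whole thing is asked for, a point or a joint stands for the part that bears it (a point fixed in the world has none). Each returns a list of dicts, best first, with "p" (0 to 1); they miss things now and then, are a little off and sometimes report something else, mostly with a low value. They report only what shows in the picture. A call takes as long as a camera call. They do not tell look-alikes from the thing itself.
- ctrl.look_for(camera, label): "bbox" ([centre column, centre row, width, height] in pixels, round what is visible of it).
- ctrl.masks_of(camera, label): "region" (384x512 bool, what is visible of it) and "bbox" ([centre column, centre row, width, height] in pixels, round what is visible of it).
The state is a dict: "t": time; "joint_positions": joint angles; "joint_velocities": joint speeds; "joint_efforts": joint torques, N m; "tcp_pos": TCP position; "tcp_rot": TCP orientation; "contact_force": force on the tool from outside, world axes, zero at the start; "wrist_torque": the same for the moment, N m; "width": finger opening in mm.
Only numpy, scipy, OpenCV 4.12 (cv2) and the standard library are available. Lean on these libraries where they do the work, as an engineer would, in place of code of your own. Each camera call takes 0.05 s, during which the arm holds its last target. There are 200 camera calls.

### The job

Lay every stem sleeve from the rubber mat on the cradle's flat deck and roll it in under the raised clamp bar, until all of them rest centred in the vee groove, side by side along it. Then turn the handwheel clockwise: take up its play first, and from the moment the clamp beam starts to move give it one full turn, so that the bar holds all the stems. Last, twist the spring-return start knob on the grey control box clockwise to its stop and let it go so that it springs back; leave the other things on the counter where they are.

Things in the scene. Friction and masses are not known exactly. Their poses are not given: they have to be found in the camera images.
- stem1: loose round wooden stem sleeve, a plain straight cylinder 36 mm in diameter and 70 mm long with steel end ferrules, about 0.14 kg; origin at its centre, x along its axis. It rolls easily when pushed. At the start it lies on the rubber mat. One of the three may be absent in a run.
- stem2: loose round wooden stem sleeve, a plain straight cylinder 36 mm in diameter and 70 mm long with steel end ferrules, about 0.14 kg; origin at its centre, x along its axis. It rolls easily when pushed. At the start it lies on the rubber mat (same as stem1). One of the three may be absent in a run.
- stem3: loose round wooden stem sleeve, a plain straight cylinder 36 mm in diameter and 70 mm long with steel end ferrules, about 0.14 kg; origin at its centre, x along its axis. It rolls easily when pushed. At the start it lies on the rubber mat (same as stem1). One of the three may be absent in a run.
- cradle: fixed aluminium cradle; origin on the counter under the vee's middle, x across the groove (from deck over groove, away from the robot), y along it. Flat deck, top 35 mm high, x = -155 to -13.5 mm, y within 166, with a lip 4 mm high, 6 mm wide at its front edge; then the vee. Guide post at x = 0, y = -185, 24 mm wide, 104 high; grey gearbox x = -90 to 20, y = 225 to 295, 120 high, with the handwheel on top
- vee (a point): middle of the bottom line of the 90-degree vee, 21.5 mm above the counter; axes as the cradle's. 320 mm long along y; the deck-side face rises 13.5 mm to the deck, the far face 33.5 mm (backstop). A seated stem lies along y with its centre 25.5 mm above this line; room for three at y = -100, 0, 100. A stem on the deck has its centre 31.5 mm above this line and drops in when past x = -13.5
- deck (a point): point on the deck's top, 115 mm on the robot's side of the groove's middle; a good place to lay a stem down along y (three spots: y = -100, 0, 100)
- beam (a joint): travel (m) of the steel clamp beam above the vee (22 mm wide, 10 mm thick, top 102 mm above the counter when raised): 0 raised as at the start, growing downwards, 2 mm per radian of the screw, so one full turn is 0.0126; stop at 0.0155. It carries the bar on springs. The screw holds its place when let go
- wheel_axis (a point): on the upright axis of the handwheel (aluminium disc, 110 mm in diameter, top face 142 mm above the counter), at the height of the middle of its handle
- handle (a point): middle of the handwheel's upright black spinner handle, 22 mm in diameter, 50 mm high, 43 mm from the wheel's axis; it spins freely on its pin, so it can be gripped from above and led round in a circle. Clockwise from above lowers the beam. The wheel has up to 1.2 rad of play, either way, before the screw follows (what is left at the start varies); the screw then takes about 3 N at the handle
- knob_grip (a point): middle of the start knob's upright grip bar (black, 44 mm long, 14 mm thick, 34 mm high), on the knob's upright axis, 108 mm above the counter; x along the bar, turning with the knob. It is on top of the grey control box, 80 x 100 mm, 75 mm high
- knob (a joint): angle (rad) of the start knob, 0 at rest, growing clockwise seen from above to the stop at 1.3; a spring (about 0.09 N m at the stop) brings it back to 0 when let go
- bar: rubber-faced clamp bar hung below the beam on springs, 24 mm wide, 310 mm long, over the vee; origin at the middle of its underside, 76 mm above the counter when raised: 5 mm above a stem on the deck, so stems can only be rolled in under it. It touches seated stems after 11 mm of beam travel, then the springs give (4 N preload, then 4 N per mm)
- mat: fixed black rubber mat, 160 mm (x) by 280 mm (y), 4 mm thick; origin at the centre of its underside
- clay_bowl1: bystander: brown clay bowl, 72 mm wide, 98 mm high; origin under its centre; leave it alone
- clay_bowl2: bystander: a second, slightly larger clay bowl; origin under its centre; leave it alone
- heat_cap: bystander: steel heat cap, 84 mm wide, 50 mm high; origin under its centre; leave it alone
- syrup_jar: bystander: amber jar, 70 mm wide, 110 mm high; origin under its centre; leave it alone
- bowl_brush: bystander: wooden bowl brush, 190 mm long; origin under its centre; leave it alone
- tea_glass: bystander: tea glass, 64 mm wide, 80 mm high; origin under its centre; leave it alone
- mouthpiece: bystander: upright brass mouthpiece, 40 mm wide, 100 mm high; origin under its centre; leave it alone
Mind the look-alikes: they are no part of the job. Leave any pink or white look-alike of the stem2 alone.

How it is judged:
By the outcome, as a careful person would: the job done as asked, in the order asked, and still so for the second after the job is handed in, with the robot touching nothing.
Of stem1, stem2, stem3 only 2 to 3 are there at a start; the rules pass over those that are not, and their reading is None.
At some moment in a run one of stem1, stem2, stem3 may be knocked a few centimetres aside while the robot is not near it.
Once in a run the grip may slacken for a moment while it holds something.
It also fails if it takes over 210 s, if anything falls off the work surface, if the arm or the gripper's body presses on something with over 40 N, if the wrist force passes 120 N, or if a joint passes its speed limit or range.

## Working session

There is one attempt and no reset: what is moved stays moved. The work goes in short steps, Python scripts to look and compute and a tool call to move; the robot and the scene stay as the last step left them, time stands still between calls to the robot, and variables do not carry over. Pictures are saved under pics/ and viewed, about 12 in all and at most 16, crops included, and the job is handed in when it is done.

Besides the shell and the picture viewer there is one more tool, called as name([rows], argument=value, ...), one row to a line, values as JSON. servo_tool: Moves the arm, as the interface text tells. Its arguments: {"type":"object","properties":{"deltas":{"type":"array","items":{"type":"object","properties":{"rot":{"type":"array","items":{"type":"number"}},"delta_pos":{"type":"array","items":{"type":"number"}},"fingers":{"type":"number"}}}},"squeeze":{"type":"number"}},"required":["deltas"]}

```bash
ls; mkdir -p pics
cat > h.py <<'E'
import numpy as np, cv2
from plant import ctrl
from scipy.spatial.transform import Rotation as Ro
def cam(name):
    p=ctrl.camera_params(name); f=192/np.tan(np.radians(p["vertical_fov"])/2)
    K=np.array([[f,0,p["cx"]],[0,f,p["cy"]],[0,0,1]]); D=np.array(p["D"],float)
    if "R" in p: R=np.array(p["R"]);t=np.array(p["t"])
    else:
        s=ctrl.observe(); T=np.eye(4);T[:3,:3]=Ro.from_quat(s["tcp_rot"]).as_matrix();T[:3,3]=s["tcp_pos"]
        W=np.linalg.inv(T@np.array(p["mount"])); R=W[:3,:3];t=W[:3,3]
    return K,D,R,t
def shot(name,fn=None):
    c=cam(name); im,d=ctrl.get_image(name)
    if fn: cv2.imwrite("pics/"+fn+".png",cv2.cvtColor(im,cv2.COLOR_RGB2BGR))
    return im,d,c
def world(c,uv,z):
    "pixels + optical depth -> world"
    K,D,R,t=c; uv=np.asarray(uv,float).reshape(-1,1,2); n=cv2.undistortPoints(uv,K,D)[:,0]
    P=np.c_[n,np.ones(len(n))]*np.asarray(z,float).reshape(-1,1)
    return (P-t)@R
def onplane(c,uv,h):
    K,D,R,t=c; uv=np.asarray(uv,float).reshape(-1,1,2); n=cv2.undistortPoints(uv,K,D)[:,0]
    d=np.c_[n,np.ones(len(n))]@R; o=-R.T@t
    return o+d*((h-o[2])/d[:,2])[:,None]
def pix(c,X):
    K,D,R,t=c; return cv2.projectPoints(np.asarray(X,float).reshape(-1,1,3),cv2.Rodrigues(R)[0],t,K,D)[0][:,0]
def cloud(c,d,m):
    v,u=np.nonzero(m&(d>0)); return world(c,np.c_[u,v],d[v,u])
E
python3 - <<'E'
from h import *
np.set_printoptions(precision=1,suppress=True)
s=ctrl.observe();print(s["t"],s["tcp_pos"],s["tcp_rot"],s["width"])
for n in ("scene","top"):
    im,d,c=shot(n,n+"0"); print(n,-c[2].T@c[3])
    for l in ("stem1","stem2","stem3","cradle","mat","handle","knob_grip"):
        for r in ctrl.masks_of(n,l)[:5]:
            P=cloud(c,d,r["region"]); 
            print(l,round(r["p"],2),np.round(r["bbox"]),np.median(P,0) if len(P) else None,im[r["region"]].mean(0))
E
```

```text
pics
0.0 [164.6 654.  237.9] [ 0.6  0.4 -0.4 -0.6] 85.30882337871728
scene [ 984.6 -436.1 1186.3]
stem1 0.82 [158. 267.  16.  19.] [ 468.6 -377.    37.5] [173.1 125.1  83.3]
stem1 0.8 [177. 249.  22.  16.] [ 470.9 -290.8   37.3] [169.6 124.3  84.4]
stem1 0.8 [113. 307.  29.   9.] [ 469.4 -548.7   32.2] [217.4 136.7 148.3]
stem1 0.69 [131. 227.  22.  14.] [ 292.8 -343.9   33.1] [214.4 135.2 145.4]
stem1 0.63 [251. 313.  27.  15.] [ 784.6 -268.2   32.1] [217.1 138.5 147.9]
stem2 0.82 [158. 267.  16.  19.] [ 468.6 -377.    37.5] [173.1 125.1  83.3]
stem2 0.8 [177. 249.  22.  16.] [ 470.9 -290.8   37.3] [169.6 124.3  84.4]
stem2 0.8 [113. 307.  29.   9.] [ 469.4 -548.7   32.2] [217.4 136.7 148.3]
stem2 0.69 [131. 227.  22.  14.] [ 292.8 -343.9   33.1] [214.4 135.2 145.4]
stem2 0.63 [251. 313.  27.  15.] [ 784.6 -268.2   32.1] [217.1 138.5 147.9]
stem3 0.82 [158. 267.  16.  19.] [ 468.6 -377.    37.5] [173.1 125.1  83.3]
stem3 0.8 [177. 249.  22.  16.] [ 470.9 -290.8   37.3] [169.6 124.3  84.4]
stem3 0.8 [113. 307.  29.   9.] [ 469.4 -548.7   32.2] [217.4 136.7 148.3]
stem3 0.69 [131. 227
[... 1400 characters left out ...]
-290.4   36.1] [197.  148.7 112.9]
stem3 0.74 [173. 238.  15.  15.] [389.8 340.3  24.9] [212.3 201.6 193.2]
stem3 0.63 [389. 212.  11.  15.] [ 464.  -551.3   33.3] [240.3 168.3 183.6]
stem3 0.54 [348. 217.   8.  16.] [ 463.3 -380.1   35.9] [199.7 149.3 111.7]
stem3 0.54 [313. 254.  19.  15.] [ 306.5 -227.6   32.3] [232.9 227.8 213.7]
cradle 0.6 [222. 193. 135.  51.] [555.7 107.   38.1] [224.3 216.1 207.9]
mat 0.63 [328. 216.  70.  39.] [ 452.9 -277.4    3.8] [69.9 64.3 60.8]
mat 0.63 [222. 196. 136.  50.] [555.6 107.1  37.8] [222.8 214.5 206.2]
handle 0.5 [221. 194. 136.  49.] [555.5 106.1  38.2] [225.5 217.5 209.3]
knob_grip 0.45 [307. 176.  14.  12.] [ 619.9 -210.2   93. ] [72.5 70.9 70.5]
```

Run:
```python
import cv2
im=cv2.imread("pics/scene0.png"); cv2.imwrite("pics/v1.png",cv2.resize(im[70:370,90:410],None,fx=2.45,fy=2.0*1,interpolation=cv2.INTER_CUBIC) if 0 else cv2.resize(im[80:320,90:410],(800,600),interpolation=cv2.INTER_CUBIC))
im=cv2.imread("pics/top0.png"); cv2.imwrite("pics/v2.png",cv2.resize(im[130:280,130:410],(800,429),interpolation=cv2.INTER_CUBIC))
```

```text
(no output)
```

View pics/v1.png

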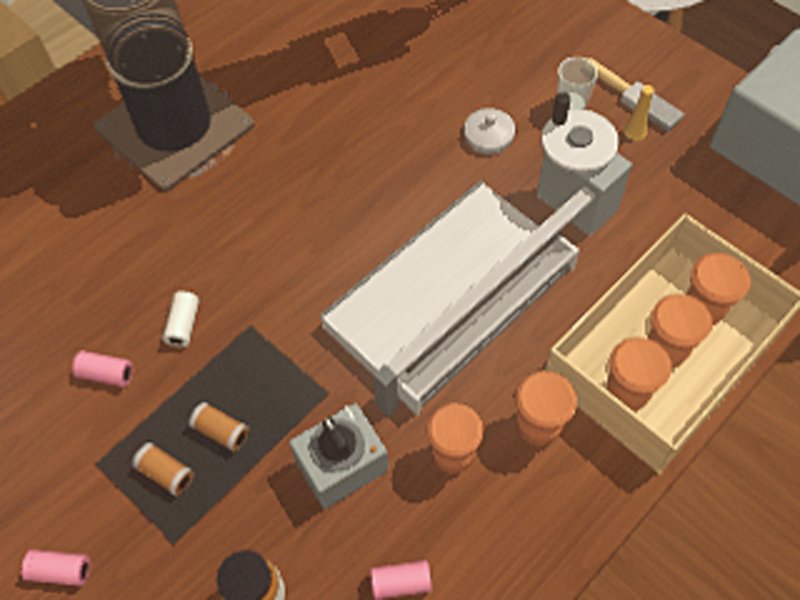

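View pics/v2.png

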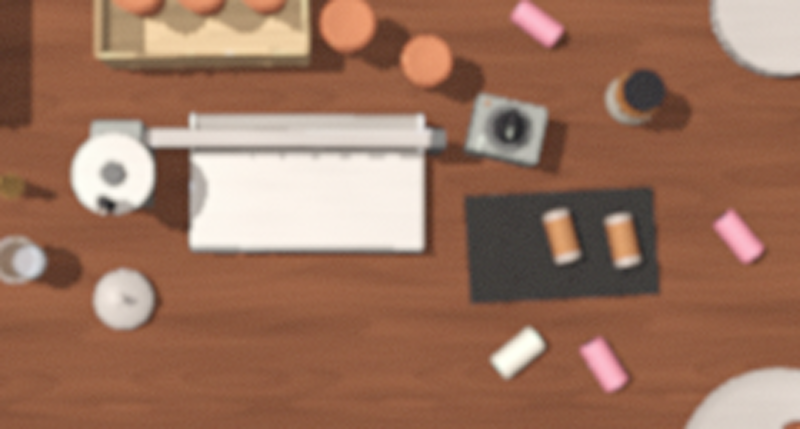

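Two wooden stems lie on the mat, at scene px (158,267) and (177,249). The pink ones at (113,307), (131,227), (251,313) and the white one at about (163,208) are look-alikes off the mat. So one stem is absent in this run.

Run:
```python
from h import *
np.set_printoptions(precision=3,suppress=True)
s=ctrl.observe();print(Ro.from_quat(s["tcp_rot"]).as_matrix(),s["joint_positions"])
print(ctrl.camera_params("wrist"))
for n in ("scene","top"):
    im,d,c=shot(n)
    vv,uu=np.mgrid[:384,:512]; P=world(c,np.c_[uu.ravel(),vv.ravel()],d.ravel())
    ok=d.ravel()>0
    def box(lo,hi): return P[ok&(P>lo).all(1)&(P<hi).all(1)]
    Q=box([400,-150,32],[700,330,40]); r=cv2.minAreaRect(Q[:,:2].astype(np.float32)); print(n,"deck",len(Q),r,Q.mean(0))
    Q=box([450,-150,92],[720,320,112]); print("beam",len(Q),cv2.minAreaRect(Q[:,:2].astype(np.float32)) if len(Q)>5 else 0)
    Q=box([400,150,135],[720,420,150]); print("wheel",len(Q),Q.min(0),Q.max(0),cv2.minAreaRect(Q[:,:2].astype(np.float32)))
    Q=box([400,150,155],[720,420,215]); print("handle",len(Q),np.median(Q,0),Q.min(0),Q.max(0))
    Q=box([560,-270,70],[680,-150,80]); print("box",len(Q),cv2.minAreaRect(Q[:,:2].astype(np.float32)))
    Q=box([560,-270,100],[680,-150,135]); print("bar",len(Q),Q.mean(0),cv2.minAreaRect(Q[:,:2].astype(np.float32)))
    for y in (-290,-378):
        Q=box([400,y-42,14],[540,y+42,60]); print("stem",len(Q),cv2.minAreaRect(Q[:,:2].astype(np.float32)),Q[:,2].max())
```

```text
[[ 0.244  0.    -0.97 ]
 [ 0.97   0.     0.244]
 [ 0.    -1.    -0.   ]] [ 1.174  0.286  1.577 -0.     1.279 -0.15 ]
{'vertical_fov': 66.93718966105737, 'cx': 257.74466109287147, 'cy': 190.28246220248784, 'D': array([-0.052,  0.   ,  0.   ,  0.   ,  0.   ]), 'mount': array([[   1.   ,    0.001,   -0.   ,    1.145],
       [   0.   ,   -0.316,    0.949, -135.332],
       [   0.001,   -0.949,   -0.316,   80.727],
       [   0.   ,    0.   ,    0.   ,    1.   ]])}
scene deck 2459 ((546.9127197265625, 86.66404724121094), (242.74331665039062, 449.298095703125), 8.390929222106934) [520.854  73.251  36.366]
beam 1078 ((626.540283203125, 88.1038818359375), (133.46200561523438, 462.3919372558594), 9.341410636901855)
wheel 534 [503.628 282.551 135.236] [612.735 392.907 149.993] ((558.8040771484375, 336.6676330566406), (104.326416015625, 107.65425872802734), 39.072669982910156)
handle 65 [518.94  336.73  183.547] [505.426 329.235 155.087] [567.241 350.821 198.234]
box 442 ((619.8817749023438, -209.04812622070312), (99.86727905273438, 80.27832794189453), 75.49740600585938)
bar 79 [ 622.161 -210.
[... 669 characters left out ...]
90.418 149.994] ((557.8828125, 334.691650390625), (107.44161987304688, 109.45572662353516), 24.448673248291016)
handle 45 [517.224 335.204 189.088] [504.446 319.951 155.247] [569.891 347.808 196.134]
box 258 ((618.893310546875, -213.79127502441406), (99.32434844970703, 79.69844055175781), 75.96695709228516)
bar 45 [ 618.071 -212.38   118.537] ((619.2847290039062, -213.2763671875), (13.679695129394531, 45.744998931884766), 75.15995788574219)
stem 158 ((464.4376220703125, -279.1833190917969), (107.19088745117188, 90.62092590332031), 15.724365234375) 48.65014790895747
stem 143 ((453.2621765136719, -384.24444580078125), (93.3548355102539, 37.14933395385742), 12.70953369140625) 48.166268627531146
```

servo_tool([
  {"delta_pos": [-0.0174, -0.0102, -0.057], "rot": [0, 7.2, 0], "fingers": 0.085},
  {"delta_pos": [-0.0349, -0.0204, -0.114], "rot": [0, 14.4, 0], "fingers": 0.085},
  {"delta_pos": [-0.0523, -0.0306, -0.171], "rot": [0, 21.5, 0], "fingers": 0.085},
  {"delta_pos": [-0.0698, -0.0408, -0.228], "rot": [0, 28.7, 0], "fingers": 0.085},
  {"delta_pos": [-0.0872, -0.051, -0.285], "rot": [0, 35.86, 0], "fingers": 0.085},
])

```text
t: 1.52
tcp_pos: [421.4, 499.2, 290.9]
tcp_rot: [-0.665, -0.241, 0.24, 0.665]
contact_force: [0.7, 0.0, -0.5]
width: 84.8
```

servo_tool([
  {"delta_pos": [-0.0146, 0, -0.061], "rot": [0, 8, 0]},
  {"delta_pos": [-0.0291, 0, -0.1218], "rot": [0, 16, 0]},
  {"delta_pos": [-0.0437, 0, -0.1827], "rot": [0, 24, 0]},
  {"delta_pos": [-0.0582, 0, -0.2436], "rot": [0, 32, 0]},
  {"delta_pos": [-0.0728, 0, -0.3045], "rot": [0, 40, 0]},
])

```text
$.deltas[0]: bad value
```

servo_tool([
  {"delta_pos": [0, 0, 0], "rot": [0, 0, 0]},
  {"delta_pos": [0, 0, 0], "rot": [0, 0, 0]},
])

```text
$.deltas[0]: bad value
```

Run:
```python
from h import *
np.set_printoptions(precision=1,suppress=True)
s=ctrl.observe();print(s["t"],s["tcp_pos"],Ro.from_quat(s["tcp_rot"]).as_matrix()[:,0])
im,d,c=shot("wrist","w1")
vv,uu=np.mgrid[:384,:512]; P=world(c,np.c_[uu.ravel(),vv.ravel()],d.ravel()); ok=d.ravel()>0
np.savez("w1.npz",P=P.astype(np.float32),ok=ok)
for y in range(-60,300,30):
    Q=P[ok&(abs(P[:,1]-y)<2)]
    dk=Q[(abs(Q[:,2]-35)<6)&(Q[:,0]>380)&(Q[:,0]<640)]; bm=Q[(abs(Q[:,2]-102)<6)&(Q[:,0]>450)]
    print(y,len(dk),dk[:,0].min() if len(dk) else 0,dk[:,0].max() if len(dk) else 0,np.median(dk[:,2]) if len(dk) else 0,"beam",len(bm),(bm[:,0].min(),bm[:,0].max(),np.median(bm[:,2])) if len(bm) else 0)
```

```text
1.525 [421.4 499.2 290.9] [0.8 0.6 0. ]
-60 0 0 0 0 beam 0 0
-30 20 450.9650900708946 473.84056409400625 35.98908767681141 beam 0 0
0 36 451.5386403043189 504.56322930341804 35.93155484151505 beam 0 0
30 16 452.1525671362108 472.6993117086808 35.99885578251944 beam 0 0
60 0 0 0 0 beam 0 0
90 0 0 0 0 beam 0 0
120 0 0 0 0 beam 0 0
150 16 532.3685427015663 551.2267358185504 35.69929177065743 beam 0 0
180 89 474.6661625513579 564.7775694795046 35.59903902774865 beam 0 0
210 110 466.2889946183678 564.7507355269879 35.7725216590689 beam 0 0
240 116 456.98788777429263 552.4063862236375 35.67205261143896 beam 0 0
270 0 0 0 0 beam 0 0
```

View pics/w1.png

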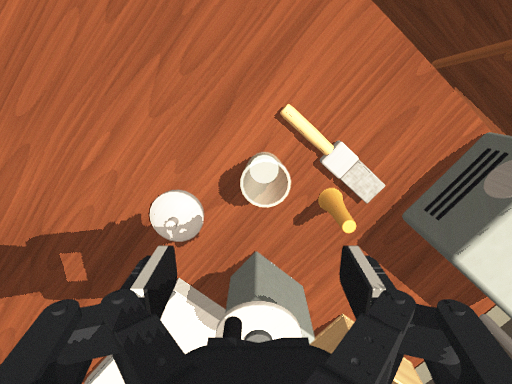

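The wrist view shows the wheel and handle at the bottom, px (258,330) and (232,328), with the tea glass and brush ahead. Rows need a finger value, so I am resending.

servo_tool([
  {"delta_pos": [-0.0146, 0, -0.061], "rot": [0, 8, 0], "fingers": 0.085},
  {"delta_pos": [-0.0291, 0, -0.1218], "rot": [0, 16, 0], "fingers": 0.085},
  {"delta_pos": [-0.0437, 0, -0.1827], "rot": [0, 24, 0], "fingers": 0.085},
  {"delta_pos": [-0.0582, 0, -0.2436], "rot": [0, 32, 0], "fingers": 0.085},
  {"delta_pos": [-0.0728, 0, -0.3045], "rot": [0, 40, 0], "fingers": 0.085},
])

```text
t: 2.2
tcp_pos: [560.2, 219.2, 290.6]
tcp_rot: [-0.707, 0.001, -0.002, 0.707]
contact_force: [1.0, -0.5, -0.6]
width: 85.0
```

servo_tool([
  {"delta_pos": [0, 0, 0], "rot": [0, 0, 0], "fingers": 0.085},
  {"delta_pos": [0, 0, 0], "rot": [0, 0, 0], "fingers": 0.085},
])

```text
t: 2.45
tcp_pos: [559.5, 221.1, 290.3]
tcp_rot: [-0.707, 0.0, 0.0, 0.707]
contact_force: [1.5, 1.0, 0.6]
width: 85.5
```

Run:
```python
from h import *
np.set_printoptions(precision=1,suppress=True)
s=ctrl.observe();print(s["t"],s["tcp_pos"],Ro.from_quat(s["tcp_rot"]).as_matrix()[:,0])
im,d,c=shot("wrist","w2")
vv,uu=np.mgrid[:384,:512]; P=world(c,np.c_[uu.ravel(),vv.ravel()],d.ravel()); ok=d.ravel()>0
np.savez("w2.npz",P=P.astype(np.float32),ok=ok)
for y in range(-90,330,30):
    Q=P[ok&(abs(P[:,1]-y)<2)]
    dk=Q[(abs(Q[:,2]-35)<6)&(Q[:,0]>380)&(Q[:,0]<640)]; bm=Q[(abs(Q[:,2]-102)<6)&(Q[:,0]>450)]
    print(y,len(dk),dk[:,0].min() if len(dk) else 0,dk[:,0].max() if len(dk) else 0,np.median(dk[:,2]) if len(dk) else 0,"beam",len(bm),(bm[:,0].min(),bm[:,0].max(),np.median(bm[:,2])) if len(bm) else 0)
```

```text
2.45 [559.5 221.1 290.3] [ 1.  0. -0.]
-90 24 481.54830675813207 588.6446217197035 35.088057731137624 beam 0 0
-60 167 451.5844763101416 598.5004521365413 35.73169634591627 beam 0 0
-30 173 452.32455898832404 599.2064215841962 36.03071407377277 beam 0 0
0 183 454.803481981193 600.0884614456018 35.840568647370226 beam 41 (np.float64(595.8273173362142), np.float64(616.8463431605085), np.float64(102.91963342999193))
30 205 453.9076355589556 599.1963375041652 35.61504691762811 beam 72 (np.float64(596.3679246076381), np.float64(803.4989222979659), np.float64(101.86651421213796))
60 219 454.69009180720866 599.7128550098395 35.99287791935541 beam 44 (np.float64(596.6848614515418), np.float64(617.8885185615314), np.float64(102.58868961653351))
90 217 455.90613849944293 600.4189770019733 36.05664982787296 beam 51 (np.float64(597.1593763870051), np.float64(618.986937668485), np.float64(102.65505605206059))
120 229 454.3765863554902 602.4188447828645 36.056792885732946 beam 208 (np.float64(598.2469539752522), np.float64(866.0947310666155), np.float64(102.03039865140909))
150 241 456.03502721180
[... 167 characters left out ...]
84 603.345569005187 35.87027446495473 beam 60 (np.float64(599.0909395736188), np.float64(620.2795209852852), np.float64(102.73756250408361))
210 315 457.74107168895495 603.7421710184076 35.80487575314521 beam 258 (np.float64(599.6612540999347), np.float64(864.6937946883949), np.float64(102.04077036098074))
240 323 456.9122345021694 639.5481692471275 35.93217570701941 beam 246 (np.float64(600.311775475894), np.float64(857.4570953675407), np.float64(102.33340888186942))
270 0 0 0 0 beam 66 (np.float64(600.9416939439036), np.float64(623.1580260274708), np.float64(102.65075116869706))
300 0 0 0 0 beam 225 (np.float64(604.11077741266), np.float64(844.864741864514), np.float64(101.22524726825439))
```

View pics/w2.png

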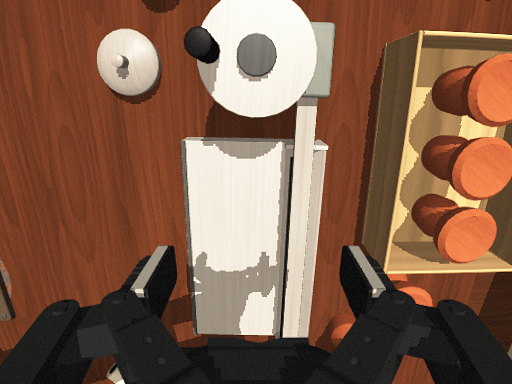

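The view shows the deck at px cols 185-283, rows 138-335, the beam at col ~300, the wheel at (257,55) and its handle at (202,43).

Run:
```python
import numpy as np,cv2
z=np.load("w2.npz");P=z["P"];ok=z["ok"]
for x in (480,500,530,560,575): 
    Q=P[ok&(abs(P[:,0]-x)<2)&(abs(P[:,2]-35)<4)&(abs(P[:,1]-90)<200)]; print(x,Q[:,1].min(),Q[:,1].max())
Q=P[ok&(abs(P[:,2]-142)<2.5)&(P[:,1]>250)&(P[:,0]>480)&(P[:,0]<640)]
A=np.c_[2*Q[:,:2],np.ones(len(Q))]; print("wheel",cv2.minEnclosingCircle(Q[:,:2].astype(np.float32)),np.median(Q[:,2]))
Q=P[ok&(P[:,2]>185)&(P[:,2]<205)&(P[:,1]>290)&(P[:,0]>460)&(P[:,0]<560)]; print("handle top",len(Q),cv2.minEnclosingCircle(Q[:,:2]),np.median(Q[:,2]))
```

```text
480 -88.273125 244.39282
500 -88.609505 243.88695
530 -88.12231 243.01514
560 -87.64634 242.58968
575 -88.31052 241.73473
wheel ((558.5032958984375, 336.7652587890625), 55.3720703125) 142.70204Traceback (most recent call last):
  File "<stdin>", line 7, in <module>
cv2.error: OpenCV(4.12.0) /io/opencv/modules/imgproc/src/shapedescr.cpp:201: error: (-215:Assertion failed) count >= 0 && (depth == CV_32F || depth == CV_32S) in function 'minEnclosingCircle'
```

servo_tool([
  {"delta_pos": [0.008, 0, -0.05], "rot": [0, 8, 0], "fingers": 0.085},
  {"delta_pos": [0.016, 0, -0.1], "rot": [0, 16, 0], "fingers": 0.085},
  {"delta_pos": [0.024, 0, -0.15], "rot": [0, 24, 0], "fingers": 0.085},
  {"delta_pos": [0.032, 0, -0.2], "rot": [0, 32, 0], "fingers": 0.085},
  {"delta_pos": [0.04, 0, -0.25], "rot": [0, 40, 0], "fingers": 0.085},
])

```text
t: 3.12
tcp_pos: [599.7, -28.4, 290.5]
tcp_rot: [-0.664, 0.242, -0.242, 0.665]
contact_force: [1.1, 0.2, -0.2]
width: 85.1
```

servo_tool([
  {"delta_pos": [0.0162, 0.0144, -0.049], "rot": [0, 6, 0], "fingers": 0.085},
  {"delta_pos": [0.0324, 0.0288, -0.098], "rot": [0, 12, 0], "fingers": 0.085},
  {"delta_pos": [0.0486, 0.0432, -0.147], "rot": [0, 18, 0], "fingers": 0.085},
  {"delta_pos": [0.0648, 0.0576, -0.196], "rot": [0, 24, 0], "fingers": 0.085},
  {"delta_pos": [0.081, 0.072, -0.2456], "rot": [0, 29.6, 0], "fingers": 0.085},
])

```text
t: 3.75
tcp_pos: [504.1, -268.9, 218.2]
tcp_rot: [-0.581, 0.403, -0.404, 0.581]
contact_force: [1.0, 0.1, 0.4]
width: 84.7
```

servo_tool([
  {"delta_pos": [0.0478, 0.018, -0.0434], "rot": [0, 7.4, 0], "fingers": 0.085},
  {"delta_pos": [0.0478, 0.018, -0.0434], "rot": [0, 7.4, 0], "fingers": 0.085},
  {"delta_pos": [0.0478, 0.018, -0.0434], "rot": [0, 7.4, 0], "fingers": 0.085},
])

```text
t: 4.12
tcp_pos: [480.5, -328.2, 200.3]
tcp_rot: [-0.554, 0.44, -0.439, 0.554]
contact_force: [0.1, 0.8, -0.5]
width: 84.9
```

```bash
cat >> h.py <<'E'
def P_of(c,d):
    vv,uu=np.mgrid[:384,:512]; P=world(c,np.c_[uu.ravel(),vv.ravel()],d.ravel()); return P[d.ravel()>0]
def stems(zmin=16,zmax=60,lab="stem1",name="wrist",fn=None):
    im,d,c=shot(name,fn)
    for r in ctrl.masks_of(name,lab):
        P=cloud(c,d,r["region"]); P=P[(P[:,2]>zmin)&(P[:,2]<zmax)]
        if len(P)<30: continue
        zt=np.percentile(P[:,2],97); q=cv2.minAreaRect(P[:,:2].astype(np.float32)); (w,h),a=q[1],q[2]
        if h>w: a+=90
        print(round(r["p"],2),np.round(r["bbox"]),"ctr",np.round(q[0],1),"size",np.round(q[1],0),"axis",round((a+90)%180-90,1),"ztop",round(zt,1),"rgb",im[r["region"]].mean(0).round())
def now():
    s=ctrl.observe(); x=Ro.from_quat(s["tcp_rot"]).as_matrix()[:,0]
    print(round(s["t"],2),np.round(s["tcp_pos"],1),"yaw",round(np.degrees(np.arctan2(x[1],x[0])),2),"F",np.round(s["contact_force"],1),"w",round(s["width"],1),"j6",round(s["joint_positions"][5],2))
def rows(cur,tgt,n=5):
    "cur,tgt = x,y,z,yaw(deg); prints tool-frame delta in m and rot-y"
    cur=np.array(cur,float);tgt=np.array(tgt,float); w=tgt-cur; a=np.radians(cur[3]); c,s=np.cos(a),np.sin(a)
    print("d",np.round([(c*w[0]+s*w[1])/1e3,-w[2]/1e3,(-s*w[0]+c*w[1])/1e3],4),"roty",round(-w[3],2),"len",round(np.linalg.norm(w[:3]),0))
E
python3 - <<'E'
from h import *
now(); stems(fn="w3")
E
```

```text
4.12 [ 480.5 -328.2  200.3] yaw -76.89 F [ 0.1  0.8 -0.5] w 84.9 j6 0.57
0.71 [300. 198.  32.  65.] ctr [ 461.9 -379.6] size [70. 36.] axis 11.5 ztop 41.4 rgb [218. 164. 109.]
0.6 [148. 280.  61.  17.] ctr [ 304.1 -222.6] size [ 8. 78.] axis -76.0 ztop 29.5 rgb [167. 153. 137.]
0.58 [223. 175.  38.  70.] ctr [ 468.9 -291.3] size [71. 36.] axis 14.7 ztop 41.4 rgb [227. 172. 115.]
0.21 [396.  24. 119.  47.] ctr [ 642.8 -388.8] size [61. 18.] axis 64.6 ztop 59.0 rgb [134. 102.  78.]
```

View pics/w3.png

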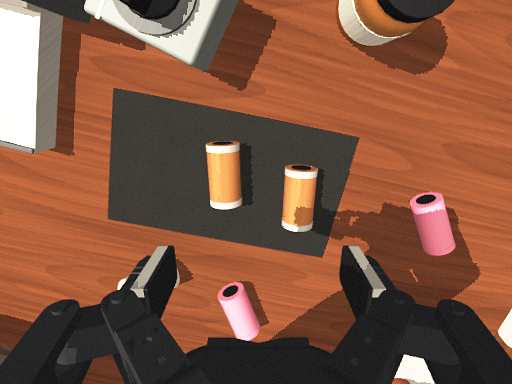

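Stem A is at px (223,175) and stem B at (300,198), both wood-coloured and on the mat. The pink look-alikes are at (433,223) and (240,310), off the mat. Grasping A first.

Run:
```python
from h import *
L=[(480,-330,200,-77),(469,-291.3,80,-75.3),(469,-291.3,15,-75.3),(469,-291.3,130,-75.3),(479,-120,130,-45.3),(488,50,130,-15),(494.3,138.4,110,-1.2),(494.3,138.4,48,-1.2)]
for a,b in zip(L,L[1:]): rows(a,b)
```

```text
d [-0.0402  0.12   -0.002 ] roty -1.7 len 127.0
d [0.    0.065 0.   ] roty -0.0 len 65.0
d [ 0.    -0.115  0.   ] roty -0.0 len 115.0
d [-0.1632 -0.      0.0531] roty -30.0 len 172.0
d [-0.1145 -0.      0.126 ] roty -30.3 len 170.0
d [-0.0168  0.02    0.087 ] roty -13.8 len 91.0
d [0.    0.062 0.   ] roty -0.0 len 62.0
```

servo_tool([
  {"delta_pos": [-0.0134, 0.04, -0.0007], "rot": [0, -0.6, 0], "fingers": 0.07},
  {"delta_pos": [-0.0268, 0.08, -0.0013], "rot": [0, -1.2, 0], "fingers": 0.07},
  {"delta_pos": [-0.0402, 0.12, -0.002], "rot": [0, -1.7, 0], "fingers": 0.07},
  {"delta_pos": [-0.0402, 0.12, -0.002], "rot": [0, -1.7, 0], "fingers": 0.07},
])

```text
t: 4.72
tcp_pos: [467.4, -286.6, 77.3]
tcp_rot: [-0.56, 0.434, -0.428, 0.561]
contact_force: [-0.7, 0.2, -0.1]
width: 70.1
```

servo_tool([
  {"delta_pos": [0, 0.03, 0], "rot": [0, 0, 0], "fingers": 0.07},
  {"delta_pos": [0, 0.055, 0], "rot": [0, 0, 0], "fingers": 0.07},
  {"delta_pos": [0, 0.065, 0], "rot": [0, 0, 0], "fingers": 0.07},
  {"delta_pos": [0, 0.065, 0], "rot": [0, 0, 0], "fingers": 0.07},
])

```text
t: 5.22
tcp_pos: [469.7, -291.0, 16.4]
tcp_rot: [0.56, -0.431, 0.432, -0.56]
contact_force: [-0.2, 0.1, 0.3]
width: 70.1
```

servo_tool([
  {"delta_pos": [0, 0, 0], "rot": [0, 0, 0], "fingers": 0.02},
  {"delta_pos": [0, 0, 0], "rot": [0, 0, 0], "fingers": 0.02},
  {"delta_pos": [0, 0, 0], "rot": [0, 0, 0], "fingers": 0.02},
  {"delta_pos": [0, 0, 0], "rot": [0, 0, 0], "fingers": 0.02},
  {"delta_pos": [0, 0, 0], "rot": [0, 0, 0], "fingers": 0.02},
], squeeze=60)

```text
t: 5.85
tcp_pos: [469.8, -291.4, 17.0]
tcp_rot: [0.56, -0.431, 0.433, -0.56]
contact_force: [-0.2, 1.2, 6.0]
width: 34.0
```

servo_tool([
  {"delta_pos": [0, -0.02, 0], "rot": [0, 0, 0], "fingers": 0.02},
  {"delta_pos": [0, -0.05, 0], "rot": [0, 0, 0], "fingers": 0.02},
  {"delta_pos": [0, -0.09, 0], "rot": [0, 0, 0], "fingers": 0.02},
  {"delta_pos": [0, -0.115, 0], "rot": [0, 0, 0], "fingers": 0.02},
  {"delta_pos": [0, -0.115, 0], "rot": [0, 0, 0], "fingers": 0.02},
])

```text
t: 6.48
tcp_pos: [470.1, -291.8, 133.6]
tcp_rot: [0.56, -0.43, 0.434, -0.56]
contact_force: [-0.1, -1.1, -0.6]
width: 34.3
```

Run:
```python
from h import *
now(); im,d,c=shot("wrist","w4")
```

```text
6.47 [ 470.1 -291.8  133.6] yaw -75.3 F [-0.1 -1.1 -0.6] w 34.3 j6 0.58
```

View pics/w4.png

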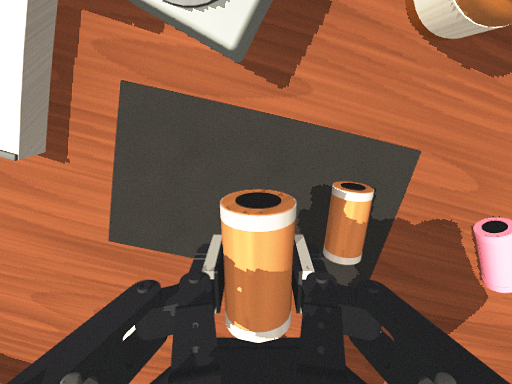

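Picture 6: stem A is held level between the pads, px (258,265). Carrying it to the deck.

servo_tool([
  {"delta_pos": [-0.0408, 0, 0.0133], "rot": [0, -7.5, 0], "fingers": 0.02},
  {"delta_pos": [-0.0816, 0, 0.0266], "rot": [0, -15, 0], "fingers": 0.02},
  {"delta_pos": [-0.1224, 0, 0.0398], "rot": [0, -22.5, 0], "fingers": 0.02},
  {"delta_pos": [-0.1632, 0, 0.0531], "rot": [0, -30, 0], "fingers": 0.02},
])

```text
t: 7.02
tcp_pos: [477.3, -117.4, 128.3]
tcp_rot: [-0.653, 0.272, -0.27, 0.653]
contact_force: [1.6, 0.2, -1.4]
width: 34.4
```

servo_tool([
  {"delta_pos": [-0.0286, 0, 0.0315], "rot": [0, -7.6, 0], "fingers": 0.02},
  {"delta_pos": [-0.0572, 0, 0.063], "rot": [0, -15.2, 0], "fingers": 0.02},
  {"delta_pos": [-0.0859, 0, 0.0945], "rot": [0, -22.7, 0], "fingers": 0.02},
  {"delta_pos": [-0.1145, 0, 0.126], "rot": [0, -30.3, 0], "fingers": 0.02},
])

```text
t: 7.52
tcp_pos: [486.3, 52.2, 128.4]
tcp_rot: [0.701, -0.092, 0.09, -0.701]
contact_force: [0.6, 0.3, -1.1]
width: 34.3
```

servo_tool([
  {"delta_pos": [-0.0056, 0.0067, 0.029], "rot": [0, -4.6, 0], "fingers": 0.02},
  {"delta_pos": [-0.0112, 0.0133, 0.058], "rot": [0, -9.2, 0], "fingers": 0.02},
  {"delta_pos": [-0.0168, 0.02, 0.087], "rot": [0, -13.8, 0], "fingers": 0.02},
  {"delta_pos": [-0.0168, 0.02, 0.087], "rot": [0, -13.8, 0], "fingers": 0.02},
  {"delta_pos": [-0.0168, 0.02, 0.087], "rot": [0, -13.8, 0], "fingers": 0.02},
])

```text
t: 8.15
tcp_pos: [493.2, 138.7, 109.2]
tcp_rot: [0.707, -0.008, 0.007, -0.707]
contact_force: [0.0, -0.1, -1.2]
width: 34.0
```

servo_tool([
  {"delta_pos": [0, 0.03, 0], "rot": [0, 0, 0], "fingers": 0.02},
  {"delta_pos": [0, 0.05, 0], "rot": [0, 0, 0], "fingers": 0.02},
  {"delta_pos": [0, 0.058, 0], "rot": [0, 0, 0], "fingers": 0.02},
  {"delta_pos": [0, 0.062, 0], "rot": [0, 0, 0], "fingers": 0.02},
  {"delta_pos": [0, 0.062, 0], "rot": [0, 0, 0], "fingers": 0.02},
])

```text
t: 8.78
tcp_pos: [494.5, 138.9, 48.8]
tcp_rot: [-0.707, 0.007, -0.008, 0.707]
contact_force: [0.1, -0.3, -1.9]
width: 34.2
```

Run:
```python
from h import *
now(); stems(zmin=38,zmax=90,fn="w5");
```

```text
8.78 [494.5 138.9  48.8] yaw -1.23 F [ 0.1 -0.3 -1.9] w 34.2 j6 0.1
0.84 [257. 265.  77. 154.] ctr [494.9 138.5] size [71. 38.] axis 89.2 ztop 72.8 rgb [129.  82.  52.]
```

servo_tool([
  {"delta_pos": [0, 0.0015, 0], "rot": [0, 0, 0], "fingers": 0.02},
  {"delta_pos": [0, 0.0015, 0], "rot": [0, 0, 0], "fingers": 0.02},
  {"delta_pos": [0, 0.0015, 0], "rot": [0, 0, 0], "fingers": 0.045},
  {"delta_pos": [0, 0.0015, 0], "rot": [0, 0, 0], "fingers": 0.06},
  {"delta_pos": [0, 0.0015, 0], "rot": [0, 0, 0], "fingers": 0.06},
])

```text
t: 9.5
tcp_pos: [493.9, 139.2, 46.6]
tcp_rot: [-0.707, 0.007, -0.007, 0.707]
contact_force: [0.8, -0.0, -0.0]
width: 59.9
```

servo_tool([
  {"delta_pos": [0, 0, 0], "rot": [0, 0, 0], "fingers": 0.06},
  {"delta_pos": [0, -0.03, 0], "rot": [0, 0, 0], "fingers": 0.06},
  {"delta_pos": [0, -0.07, 0], "rot": [0, 0, 0], "fingers": 0.06},
  {"delta_pos": [0, -0.1015, 0], "rot": [0, 0, 0], "fingers": 0.06},
  {"delta_pos": [0, -0.1015, 0], "rot": [0, 0, 0], "fingers": 0.06},
])

```text
t: 10.12
tcp_pos: [496.2, 139.3, 151.5]
tcp_rot: [-0.707, 0.005, -0.01, 0.707]
contact_force: [0.7, 0.2, -0.3]
width: 59.9
```

Run:
```python
from h import *
now(); stems(zmin=38,zmax=90,fn="w6"); stems(zmin=10,zmax=60,name="scene")
```

```text
10.12 [496.2 139.3 151.5] yaw -1.19 F [ 0.7  0.2 -0.3] w 59.9 j6 0.1
0.58 [254. 199.  45.  90.] ctr [495.5 138.5] size [71. 36.] axis 89.0 ztop 72.2 rgb [174. 114.  74.]
0.8 [114. 308.  29.  12.] ctr [ 464.5 -549. ] size [73. 35.] axis 38.5 ztop 38.3 rgb [221. 140. 152.]
0.74 [131. 227.  20.   8.] ctr [ 288.8 -345.9] size [68. 29.] axis 32.6 ztop 40.9 rgb [223. 143. 154.]
0.73 [252. 312.  22.  14.] ctr [ 783.6 -264.3] size [69. 35.] axis 51.5 ztop 38.2 rgb [231. 149. 160.]
0.69 [270. 173.  18.  16.] ctr [495.3 136.3] size [65. 35.] axis 89.8 ztop 59.7 rgb [184. 140. 100.]
0.63 [161. 205.  14.  21.] ctr [ 303.  -220.6] size [34. 71.] axis -50.1 ztop 39.8 rgb [215. 207. 187.]
0.57 [157. 265.  19.  18.] ctr [ 462.1 -377. ] size [70. 35.] axis 9.9 ztop 43.0 rgb [182. 133.  89.]
```

Run:
```python
from h import *
L=[(494.3,138.4,148,-1.2),(475,139,148,-46.2),(456.3,139.2,148,-91.2),(456.3,139.2,51,-91.2),(506,138.2,51,-91.2),(570.3,136.8,51,-91.2),(540,137.4,51,-91.2)]
for a,b in zip(L,L[1:]): rows(a,b)
```

```text
d [-0.0193 -0.      0.0002] roty 45.0 len 19.0
d [-0.0131 -0.     -0.0134] roty 45.0 len 19.0
d [-0.     0.097  0.   ] roty -0.0 len 97.0
d [-0.     -0.      0.0497] roty -0.0 len 50.0
d [ 0.0001 -0.      0.0643] roty -0.0 len 64.0
d [ 0.     -0.     -0.0303] roty -0.0 len 30.0
```

servo_tool([
  {"delta_pos": [-0.0193, 0, 0], "rot": [0, 9, 0], "fingers": 0.06},
  {"delta_pos": [-0.0193, 0, 0], "rot": [0, 18, 0], "fingers": 0.06},
  {"delta_pos": [-0.0193, 0, 0], "rot": [0, 27, 0], "fingers": 0.06},
  {"delta_pos": [-0.0193, 0, 0], "rot": [0, 36, 0], "fingers": 0.06},
  {"delta_pos": [-0.0193, 0, 0], "rot": [0, 45, 0], "fingers": 0.06},
])

```text
t: 10.95
tcp_pos: [473.7, 139.4, 146.4]
tcp_rot: [0.65, -0.28, 0.278, -0.649]
contact_force: [0.1, -0.1, -0.7]
width: 59.9
```

servo_tool([
  {"delta_pos": [-0.0131, 0, -0.0134], "rot": [0, 9, 0], "fingers": 0.04},
  {"delta_pos": [-0.0131, 0, -0.0134], "rot": [0, 18, 0], "fingers": 0.04},
  {"delta_pos": [-0.0131, 0, -0.0134], "rot": [0, 27, 0], "fingers": 0.04},
  {"delta_pos": [-0.0131, 0, -0.0134], "rot": [0, 36, 0], "fingers": 0.04},
  {"delta_pos": [-0.0131, 0, -0.0134], "rot": [0, 45, 0], "fingers": 0.04},
])

```text
t: 11.58
tcp_pos: [454.9, 139.6, 146.5]
tcp_rot: [-0.494, 0.507, -0.506, 0.492]
contact_force: [-0.2, -1.0, 0.2]
width: 40.5
```

servo_tool([
  {"delta_pos": [0, 0.03, 0], "rot": [0, 0, 0], "fingers": 0.04},
  {"delta_pos": [0, 0.06, 0], "rot": [0, 0, 0], "fingers": 0.04},
  {"delta_pos": [0, 0.085, 0], "rot": [0, 0, 0], "fingers": 0.04},
  {"delta_pos": [0, 0.097, 0], "rot": [0, 0, 0], "fingers": 0.04},
  {"delta_pos": [0, 0.097, 0], "rot": [0, 0, 0], "fingers": 0.04},
])

```text
t: 12.2
tcp_pos: [454.9, 139.6, 49.9]
tcp_rot: [-0.496, 0.506, -0.504, 0.494]
contact_force: [0.0, -0.4, 0.3]
width: 39.7
```

Run:
```python
from h import *
now(); im,d,c=shot("wrist","w7"); stems(zmin=38,zmax=90,name="scene")
```

```text
12.2 [454.9 139.6  49.9] yaw -91.2 F [ 0.  -0.4  0.3] w 39.7 j6 1.68
0.72 [272. 173.  18.  15.] ctr [495.7 139. ] size [71. 35.] axis 88.4 ztop 75.0 rgb [187. 146. 107.]
0.71 [132. 228.  19.  11.] ctr [ 286.5 -343.1] size [68. 20.] axis 36.2 ztop 40.3 rgb [219. 139. 150.]
0.51 [158. 268.  20.  19.] ctr [ 461.3 -376.6] size [69. 25.] axis 9.5 ztop 44.2 rgb [174. 128.  87.]
```

View pics/w7.png

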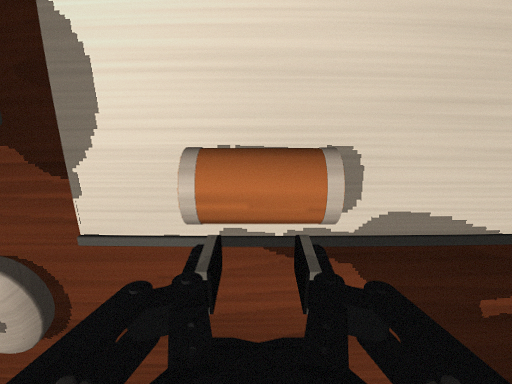

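Picture 7: the stem at px (262,185) lies square in front of both fingertips, cols 210 and 310. Pushing.

servo_tool([
  {"delta_pos": [0, 0, 0.01], "rot": [0, 0, 0], "fingers": 0.04},
  {"delta_pos": [0, 0, 0.019], "rot": [0, 0, 0], "fingers": 0.04},
  {"delta_pos": [0, 0, 0.028], "rot": [0, 0, 0], "fingers": 0.04},
  {"delta_pos": [0, 0, 0.038], "rot": [0, 0, 0], "fingers": 0.04},
  {"delta_pos": [0, 0, 0.0497], "rot": [0, 0, 0], "fingers": 0.04},
])

```text
t: 12.98
tcp_pos: [506.4, 138.6, 51.2]
tcp_rot: [-0.495, 0.505, -0.505, 0.495]
contact_force: [0.1, 0.7, -0.3]
width: 39.8
```

servo_tool([
  {"delta_pos": [0, 0, 0.013], "rot": [0, 0, 0], "fingers": 0.04},
  {"delta_pos": [0, 0, 0.026], "rot": [0, 0, 0], "fingers": 0.04},
  {"delta_pos": [0, 0, 0.039], "rot": [0, 0, 0], "fingers": 0.04},
  {"delta_pos": [0, 0, 0.052], "rot": [0, 0, 0], "fingers": 0.04},
  {"delta_pos": [0, 0, 0.0643], "rot": [0, 0, 0], "fingers": 0.04},
])

```text
t: 13.6
tcp_pos: [570.9, 137.3, 51.3]
tcp_rot: [0.495, -0.505, 0.505, -0.495]
contact_force: [0.6, 0.0, -0.9]
width: 40.1
```

Run:
```python
from h import *
now(); im,d,c=shot("wrist","w8"); stems(zmin=25,zmax=90,name="wrist")
```

```text
13.6 [570.9 137.3  51.3] yaw -91.2 F [ 0.6  0.  -0.9] w 40.1 j6 1.66
0.58 [259. 167. 157.  28.] ctr [622.3 135.7] size [70. 11.] axis 89.0 ztop 63.8 rgb [159. 102.  66.]
```

View pics/w8.png

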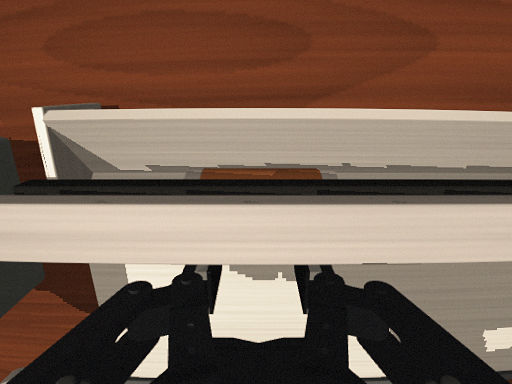

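Picture 8: the stem shows through beyond the bar at px (262,172), and the measured far rim fits a seated stem. Backing off to fetch B.

Run:
```python
from h import *
L=[(570.3,136.8,51,-91.2),(510,138,51,-91.2),(500,40,160,-90),(490,-200,160,-80),(475,-345,160,-79)]
for a,b in zip(L,L[1:]): rows(a,b)
```

```text
d [ 0.0001 -0.     -0.0603] roty -0.0 len 60.0
d [ 0.0982 -0.109  -0.0079] roty -1.2 len 147.0
d [ 0.24 -0.   -0.01] roty -10.0 len 240.0
d [ 0.1402 -0.     -0.04  ] roty -1.0 len 146.0
```

servo_tool([
  {"delta_pos": [0, 0, -0.02], "rot": [0, 0, 0], "fingers": 0.04},
  {"delta_pos": [0, 0, -0.04], "rot": [0, 0, 0], "fingers": 0.04},
  {"delta_pos": [0, 0, -0.0603], "rot": [0, 0, 0], "fingers": 0.04},
])

```text
t: 14.12
tcp_pos: [508.5, 138.7, 51.1]
tcp_rot: [-0.495, 0.505, -0.505, 0.495]
contact_force: [-0.0, -0.4, 1.3]
width: 39.7
```

servo_tool([
  {"delta_pos": [0, -0.055, 0], "rot": [0, 0, 0], "fingers": 0.07},
  {"delta_pos": [0.02, -0.1, -0.003], "rot": [0, -0.4, 0], "fingers": 0.07},
  {"delta_pos": [0.06, -0.109, -0.005], "rot": [0, -0.8, 0], "fingers": 0.07},
  {"delta_pos": [0.0982, -0.109, -0.0079], "rot": [0, -1.2, 0], "fingers": 0.07},
])

```text
t: 14.62
tcp_pos: [500.0, 39.8, 162.1]
tcp_rot: [-0.5, 0.499, -0.501, 0.501]
contact_force: [1.2, -0.4, -0.4]
width: 70.1
```

servo_tool([
  {"delta_pos": [0.048, 0, -0.002], "rot": [0, -2, 0], "fingers": 0.07},
  {"delta_pos": [0.096, 0, -0.004], "rot": [0, -4, 0], "fingers": 0.07},
  {"delta_pos": [0.144, 0, -0.006], "rot": [0, -6, 0], "fingers": 0.07},
  {"delta_pos": [0.192, 0, -0.008], "rot": [0, -8, 0], "fingers": 0.07},
  {"delta_pos": [0.24, 0, -0.01], "rot": [0, -10, 0], "fingers": 0.07},
])

```text
t: 15.25
tcp_pos: [489.0, -200.6, 160.2]
tcp_rot: [-0.542, 0.454, -0.454, 0.542]
contact_force: [0.4, 1.2, 0.7]
width: 70.1
```

servo_tool([
  {"delta_pos": [0.0467, 0, -0.0133], "rot": [0, -1, 0], "fingers": 0.07},
  {"delta_pos": [0.0935, 0, -0.0267], "rot": [0, -1, 0], "fingers": 0.07},
  {"delta_pos": [0.1402, 0, -0.04], "rot": [0, -1, 0], "fingers": 0.07},
  {"delta_pos": [0.1402, 0, -0.04], "rot": [0, -1, 0], "fingers": 0.07},
  {"delta_pos": [0.1402, 0, -0.04], "rot": [0, -1, 0], "fingers": 0.07},
])

```text
t: 15.88
tcp_pos: [474.3, -343.6, 159.8]
tcp_rot: [-0.545, 0.45, -0.449, 0.546]
contact_force: [-0.7, 0.5, -0.7]
width: 70.5
```

Run:
```python
from h import *
now(); stems(); stems(zmin=25,zmax=90,name="scene")
```

```text
15.88 [ 474.3 -343.6  159.8] yaw -79.02 F [-0.7  0.5 -0.7] w 70.5 j6 0.58
0.92 [295. 202.  35.  78.] ctr [ 461.8 -379.8] size [71. 36.] axis 12.0 ztop 41.3 rgb [234. 194. 136.]
0.72 [125. 288.  38.  14.] ctr [ 319.1 -218.9] size [ 5. 52.] axis -50.9 ztop 28.6 rgb [252. 245. 237.]
0.58 [446. 224.  57.  76.] ctr [ 464.1 -548.4] size [71. 36.] axis 36.9 ztop 37.2 rgb [234. 161. 177.]
0.56 [231. 319.  47.  43.] ctr [ 288.4 -345.9] size [64. 34.] axis 31.9 ztop 37.2 rgb [226. 183. 194.]
0.83 [116. 308.  27.  13.] ctr [ 464.9 -549. ] size [70. 34.] axis 37.4 ztop 38.5 rgb [176. 103. 112.]
0.8 [157. 267.  18.  21.] ctr [ 462.2 -377.1] size [70. 36.] axis 9.7 ztop 43.9 rgb [144. 106.  74.]
0.66 [294. 193.  12.  11.] ctr [621.2 135.6] size [68. 13.] axis 86.9 ztop 66.1 rgb [171. 127.  90.]
0.59 [250. 312.  22.  14.] ctr [ 783.9 -264.7] size [69. 33.] axis 50.2 ztop 38.5 rgb [232. 150. 162.]
0.44 [163. 203.  10.  16.] ctr [ 303.9 -211.6] size [20. 63.] axis -50.4 ztop 40.0 rgb [233. 228. 207.]
```

Run:
```python
from h import *
L=[(475,-345,160,-79),(462,-379.5,80,-78),(462,-379.5,15,-78),(462,-379.5,130,-78),(474,-180,130,-40),(491.7,18.4,100,-1.2),(491.7,18.4,47,-1.2)]
for a,b in zip(L,L[1:]): rows(a,b)
```

```text
d [ 0.0314  0.08   -0.0193] roty -1.0 len 88.0
d [0.    0.065 0.   ] roty -0.0 len 65.0
d [ 0.    -0.115  0.   ] roty -0.0 len 115.0
d [-0.1926 -0.      0.0532] roty -38.0 len 200.0
d [-0.114   0.03    0.1634] roty -38.8 len 201.0
d [0.    0.053 0.   ] roty -0.0 len 53.0
```

servo_tool([
  {"delta_pos": [0.016, 0.04, -0.01], "rot": [0, -0.5, 0], "fingers": 0.07},
  {"delta_pos": [0.0314, 0.08, -0.0193], "rot": [0, -1, 0], "fingers": 0.07},
  {"delta_pos": [0.0314, 0.08, -0.0193], "rot": [0, -1, 0], "fingers": 0.07},
  {"delta_pos": [0.0314, 0.08, -0.0193], "rot": [0, -1, 0], "fingers": 0.07},
])

```text
t: 16.58
tcp_pos: [462.6, -378.7, 81.6]
tcp_rot: [-0.55, 0.444, -0.445, 0.55]
contact_force: [-0.4, 0.0, 0.2]
width: 69.9
```

servo_tool([
  {"delta_pos": [0, 0.03, 0], "rot": [0, 0, 0], "fingers": 0.07},
  {"delta_pos": [0, 0.055, 0], "rot": [0, 0, 0], "fingers": 0.07},
  {"delta_pos": [0, 0.065, 0], "rot": [0, 0, 0], "fingers": 0.07},
  {"delta_pos": [0, 0.065, 0], "rot": [0, 0, 0], "fingers": 0.07},
])

```text
t: 17.08
tcp_pos: [462.5, -379.0, 16.3]
tcp_rot: [0.55, -0.444, 0.445, -0.55]
contact_force: [0.7, -0.4, -0.1]
width: 70.0
```

servo_tool([
  {"delta_pos": [0, 0, 0], "rot": [0, 0, 0], "fingers": 0.02},
  {"delta_pos": [0, 0, 0], "rot": [0, 0, 0], "fingers": 0.02},
  {"delta_pos": [0, 0, 0], "rot": [0, 0, 0], "fingers": 0.02},
  {"delta_pos": [0, 0, 0], "rot": [0, 0, 0], "fingers": 0.02},
  {"delta_pos": [0, 0, 0], "rot": [0, 0, 0], "fingers": 0.02},
], squeeze=60)

```text
t: 17.7
tcp_pos: [462.6, -379.7, 17.1]
tcp_rot: [0.55, -0.444, 0.446, -0.549]
contact_force: [-0.9, 2.4, 6.5]
width: 34.1
```

servo_tool([
  {"delta_pos": [0, -0.02, 0], "rot": [0, 0, 0], "fingers": 0.02},
  {"delta_pos": [0, -0.05, 0], "rot": [0, 0, 0], "fingers": 0.02},
  {"delta_pos": [0, -0.09, 0], "rot": [0, 0, 0], "fingers": 0.02},
  {"delta_pos": [0, -0.115, 0], "rot": [0, 0, 0], "fingers": 0.02},
  {"delta_pos": [0, -0.115, 0], "rot": [0, 0, 0], "fingers": 0.02},
])

```text
t: 18.32
tcp_pos: [462.9, -380.3, 133.7]
tcp_rot: [0.55, -0.443, 0.447, -0.549]
contact_force: [-1.0, 0.1, -2.3]
width: 33.8
```

servo_tool([
  {"delta_pos": [-0.0385, 0, 0.0106], "rot": [0, -7.6, 0], "fingers": 0.02},
  {"delta_pos": [-0.077, 0, 0.0213], "rot": [0, -15.2, 0], "fingers": 0.02},
  {"delta_pos": [-0.1156, 0, 0.0319], "rot": [0, -22.8, 0], "fingers": 0.02},
  {"delta_pos": [-0.1541, 0, 0.0426], "rot": [0, -30.4, 0], "fingers": 0.02},
  {"delta_pos": [-0.1926, 0, 0.0532], "rot": [0, -38, 0], "fingers": 0.02},
])

```text
t: 18.95
tcp_pos: [472.6, -177.6, 128.6]
tcp_rot: [-0.665, 0.242, -0.239, 0.665]
contact_force: [0.1, -0.7, -1.7]
width: 33.8
```

servo_tool([
  {"delta_pos": [-0.0228, 0.006, 0.0327], "rot": [0, -7.8, 0], "fingers": 0.02},
  {"delta_pos": [-0.0456, 0.012, 0.0654], "rot": [0, -15.5, 0], "fingers": 0.02},
  {"delta_pos": [-0.0684, 0.018, 0.098], "rot": [0, -23.3, 0], "fingers": 0.02},
  {"delta_pos": [-0.0912, 0.024, 0.1307], "rot": [0, -31, 0], "fingers": 0.02},
  {"delta_pos": [-0.114, 0.03, 0.1634], "rot": [0, -38.8, 0], "fingers": 0.02},
])

```text
t: 19.58
tcp_pos: [490.1, 20.4, 98.6]
tcp_rot: [-0.707, 0.007, -0.005, 0.707]
contact_force: [-0.7, -0.1, -2.3]
width: 34.2
```

servo_tool([
  {"delta_pos": [0, 0, 0], "rot": [0, 0, 0], "fingers": 0.02},
  {"delta_pos": [0, 0.025, 0], "rot": [0, 0, 0], "fingers": 0.02},
  {"delta_pos": [0, 0.045, 0], "rot": [0, 0, 0], "fingers": 0.02},
  {"delta_pos": [0, 0.053, 0], "rot": [0, 0, 0], "fingers": 0.02},
  {"delta_pos": [0, 0.053, 0], "rot": [0, 0, 0], "fingers": 0.02},
])

```text
t: 20.2
tcp_pos: [490.8, 18.3, 48.1]
tcp_rot: [-0.707, 0.009, -0.007, 0.707]
contact_force: [-5.0, 0.5, 6.2]
width: 34.0
```

Run:
```python
from h import *
now(); stems(zmin=38,zmax=90,fn="w9");
```

```text
20.2 [490.8  18.3  48.1] yaw -1.28 F [-5.   0.5  6.2] w 34.0 j6 -0.15
0.95 [258. 266.  75. 152.] ctr [491.5  17.7] size [71. 36.] axis 88.5 ztop 72.1 rgb [125.  79.  50.]
0.77 [486.  47.  49.  90.] ctr [594.1 116.5] size [20. 44.] axis -64.9 ztop 60.8 rgb [64. 41. 27.]
0.2 [339. 192. 342. 383.] ctr [540.9  41.5] size [196. 178.] axis 88.5 ztop 87.0 rgb [183. 170. 152.]
```

servo_tool([
  {"delta_pos": [0, 0, 0], "rot": [0, 0, 0], "fingers": 0.04},
  {"delta_pos": [0, 0, 0], "rot": [0, 0, 0], "fingers": 0.05},
  {"delta_pos": [0, 0, 0], "rot": [0, 0, 0], "fingers": 0.06},
  {"delta_pos": [0, 0, 0], "rot": [0, 0, 0], "fingers": 0.06},
])

```text
t: 20.8
tcp_pos: [491.5, 18.9, 47.3]
tcp_rot: [0.707, -0.007, 0.007, -0.707]
contact_force: [-0.7, 0.2, 0.0]
width: 60.0
```

servo_tool([
  {"delta_pos": [0, -0.03, 0], "rot": [0, 0, 0], "fingers": 0.06},
  {"delta_pos": [0, -0.08, 0], "rot": [0, 0, 0], "fingers": 0.06},
  {"delta_pos": [0, -0.13, 0], "rot": [0, 0, 0], "fingers": 0.06},
  {"delta_pos": [0, -0.153, 0], "rot": [0, 0, 0], "fingers": 0.06},
  {"delta_pos": [0, -0.153, 0], "rot": [0, 0, 0], "fingers": 0.06},
])

```text
t: 21.42
tcp_pos: [492.8, 18.8, 202.7]
tcp_rot: [0.707, -0.005, 0.009, -0.707]
contact_force: [0.0, 0.9, -1.2]
width: 60.0
```

Run:
```python
from h import *
now(); stems(zmin=25,zmax=90,fn="w10"); stems(zmin=25,zmax=90,name="scene",fn="s10")
a=cv2.imread("pics/w10.png"); b=cv2.imread("pics/s10.png")[120:240,200:360]
cv2.imwrite("pics/v10.png",np.hstack([cv2.resize(a,(400,300)),cv2.resize(b,(400,300),interpolation=cv2.INTER_CUBIC)]))
```

```text
21.43 [492.8  18.8 202.7] yaw -1.19 F [ 0.   0.9 -1.2] w 60.0 j6 -0.15
0.85 [256. 180.  37.  75.] ctr [491.5  17.7] size [70. 36.] axis 88.7 ztop 72.3 rgb [176. 114.  74.]
0.6 [370.  50.  28.  85.] ctr [596.8 136.2] size [70. 13.] axis 89.9 ztop 64.4 rgb [95. 60. 39.]
0.56 [139. 352.  24.  25.] ctr [ 318.3 -237.7] size [29. 25.] axis 42.1 ztop 37.2 rgb [155. 142. 120.]
0.55 [470. 336.  25.  25.] ctr [ 802.9 -237.7] size [ 5. 31.] axis -39.4 ztop 37.1 rgb [152.  78.  87.]
0.73 [132. 226.  24.  11.] ctr [ 285.4 -345. ] size [72. 35.] axis 33.1 ztop 40.0 rgb [211. 132. 141.]
0.65 [248. 313.  22.  16.] ctr [ 784.2 -265. ] size [69. 34.] axis 51.9 ztop 39.1 rgb [231. 150. 162.]
0.62 [249. 191.  16.  16.] ctr [495.   23.8] size [83. 32.] axis 86.6 ztop 74.4 rgb [190. 146. 104.]
0.51 [112. 308.  27.  11.] ctr [ 463.6 -549.9] size [72. 33.] axis 38.1 ztop 38.4 rgb [220. 139. 151.]
0.5 [160. 206.  18.  21.] ctr [ 303.6 -219.6] size [33. 72.] axis -48.6 ztop 39.7 rgb [171. 160. 141.]
0.31 [321. 114.  20.  23.] ctr [444.2 487.3] size [61. 64.] axis -31.5 ztop 83.9 rgb [167. 153. 132.]
```

View pics/v10.png

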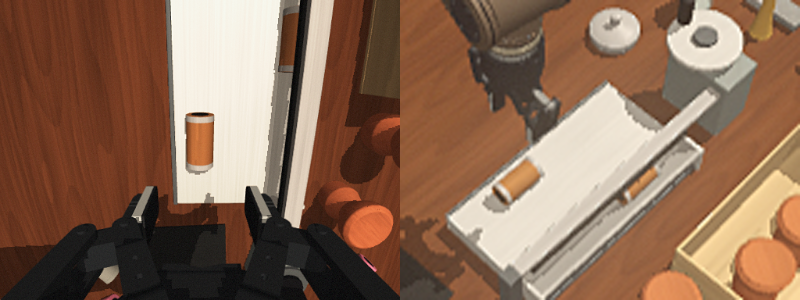

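Picture 9: stem A is in the groove under the bar and stem B is on the deck, left half px (200,142). Pushing B the same way.

Run:
```python
from h import *
L=[(491.7,18.4,200,-1.2),(472,18.4,170,-46.2),(453.7,18.2,140,-91.2),(453.7,18.2,51,-91.2),(503,17.2,51,-91.2),(567.7,15.8,51,-91.2),(505,17.2,51,-91.2),(505,17.2,170,-91.2)]
for a,b in zip(L,L[1:]): rows(a,b)
```

```text
d [-0.0197  0.03   -0.0004] roty 45.0 len 36.0
d [-0.0125  0.03   -0.0133] roty 45.0 len 35.0
d [-0.     0.089  0.   ] roty -0.0 len 89.0
d [-0.     -0.      0.0493] roty -0.0 len 49.0
d [ 0.     -0.      0.0647] roty -0.0 len 65.0
d [-0.0001 -0.     -0.0627] roty -0.0 len 63.0
d [-0.    -0.119  0.   ] roty -0.0 len 119.0
```

servo_tool([
  {"delta_pos": [-0.004, 0.006, 0], "rot": [0, 9, 0], "fingers": 0.06},
  {"delta_pos": [-0.008, 0.012, 0], "rot": [0, 18, 0], "fingers": 0.06},
  {"delta_pos": [-0.012, 0.018, 0], "rot": [0, 27, 0], "fingers": 0.06},
  {"delta_pos": [-0.016, 0.024, 0], "rot": [0, 36, 0], "fingers": 0.06},
  {"delta_pos": [-0.0197, 0.03, 0.0004], "rot": [0, 45, 0], "fingers": 0.06},
])

```text
t: 22.25
tcp_pos: [470.6, 19.9, 168.2]
tcp_rot: [0.65, -0.28, 0.278, -0.649]
contact_force: [1.2, -0.1, -0.4]
width: 60.4
```

servo_tool([
  {"delta_pos": [-0.0125, 0.01, -0.0133], "rot": [0, 9, 0], "fingers": 0.04},
  {"delta_pos": [-0.0125, 0.02, -0.0133], "rot": [0, 18, 0], "fingers": 0.04},
  {"delta_pos": [-0.0125, 0.03, -0.0133], "rot": [0, 27, 0], "fingers": 0.04},
  {"delta_pos": [-0.0125, 0.03, -0.0133], "rot": [0, 36, 0], "fingers": 0.04},
  {"delta_pos": [-0.0125, 0.03, -0.0133], "rot": [0, 45, 0], "fingers": 0.04},
])

```text
t: 22.88
tcp_pos: [452.3, 19.8, 138.3]
tcp_rot: [-0.494, 0.508, -0.505, 0.493]
contact_force: [0.2, 0.9, -0.7]
width: 39.9
```

servo_tool([
  {"delta_pos": [0, 0.0, 0], "rot": [0, 0, 0], "fingers": 0.04},
  {"delta_pos": [0, 0.045, 0], "rot": [0, 0, 0], "fingers": 0.04},
  {"delta_pos": [0, 0.08, 0], "rot": [0, 0, 0], "fingers": 0.04},
  {"delta_pos": [0, 0.089, 0], "rot": [0, 0, 0], "fingers": 0.04},
  {"delta_pos": [0, 0.089, 0], "rot": [0, 0, 0], "fingers": 0.04},
])

```text
t: 23.5
tcp_pos: [453.2, 19.6, 51.0]
tcp_rot: [-0.495, 0.505, -0.505, 0.495]
contact_force: [-0.5, 0.4, 0.4]
width: 40.6
```

Run:
```python
from h import *
now(); stems(zmin=25,zmax=90,fn="w11")
```

```text
23.5 [453.2  19.6  51. ] yaw -91.14 F [-0.5  0.4  0.4] w 40.6 j6 1.41
0.59 [265. 189. 162.  77.] ctr [488.2  16.5] size [91. 45.] axis 88.0 ztop 72.2 rgb [157. 100.  64.]
```

servo_tool([
  {"delta_pos": [0, 0, 0.01], "rot": [0, 0, 0], "fingers": 0.04},
  {"delta_pos": [0, 0, 0.019], "rot": [0, 0, 0], "fingers": 0.04},
  {"delta_pos": [0, 0, 0.028], "rot": [0, 0, 0], "fingers": 0.04},
  {"delta_pos": [0, 0, 0.038], "rot": [0, 0, 0], "fingers": 0.04},
  {"delta_pos": [0, 0, 0.0493], "rot": [0, 0, 0], "fingers": 0.04},
])

```text
t: 24.22
tcp_pos: [503.5, 18.6, 51.2]
tcp_rot: [-0.495, 0.505, -0.505, 0.495]
contact_force: [-0.1, 0.1, 0.2]
width: 40.4
```

servo_tool([
  {"delta_pos": [0, 0, 0.013], "rot": [0, 0, 0], "fingers": 0.04},
  {"delta_pos": [0, 0, 0.026], "rot": [0, 0, 0], "fingers": 0.04},
  {"delta_pos": [0, 0, 0.039], "rot": [0, 0, 0], "fingers": 0.04},
  {"delta_pos": [0, 0, 0.052], "rot": [0, 0, 0], "fingers": 0.04},
  {"delta_pos": [0, 0, 0.0647], "rot": [0, 0, 0], "fingers": 0.04},
])

```text
t: 24.85
tcp_pos: [568.4, 17.2, 51.3]
tcp_rot: [0.495, -0.505, 0.505, -0.495]
contact_force: [0.1, 0.9, 0.7]
width: 39.9
```

servo_tool([
  {"delta_pos": [0, 0, -0.02], "rot": [0, 0, 0], "fingers": 0.04},
  {"delta_pos": [0, 0, -0.04], "rot": [0, 0, 0], "fingers": 0.04},
  {"delta_pos": [0, 0, -0.0627], "rot": [0, 0, 0], "fingers": 0.04},
  {"delta_pos": [0, -0.06, -0.0627], "rot": [0, 0, 0], "fingers": 0.04},
  {"delta_pos": [0, -0.119, -0.0627], "rot": [0, 0, 0], "fingers": 0.04},
])

```text
t: 25.48
tcp_pos: [504.2, 18.6, 171.1]
tcp_rot: [-0.495, 0.506, -0.505, 0.494]
contact_force: [0.7, 0.7, 0.4]
width: 40.0
```

Run:
```python
from h import *
now(); stems(zmin=25,zmax=90,fn="w12"); stems(zmin=45,zmax=90,name="scene",fn="s12")
im,d,c=shot("scene"); P=P_of(c,d); 
Q=P[(P[:,2]>180)&(P[:,2]<205)&(P[:,1]>285)&(P[:,1]<400)&(P[:,0]>490)&(P[:,0]<625)]; print("handle",len(Q),np.median(Q,0),Q.min(0),Q.max(0))
```

```text
25.48 [504.2  18.6 171.1] yaw -91.21 F [0.7 0.7 0.4] w 40.0 j6 1.43
0.98 [118.  90.  90.   6.] ctr [594.4 135.6] size [70.  7.] axis 89.3 ztop 61.5 rgb [71. 45. 30.]
0.86 [262.  88.  86.   9.] ctr [591.5  12.9] size [72.  6.] axis 88.8 ztop 61.7 rgb [73. 47. 32.]
0.61 [459. 321.  50.  35.] ctr [ 313.7 -230.9] size [30. 44.] axis -49.0 ztop 37.4 rgb [137. 125. 106.]
0.6 [232. 124. 464. 217.] ctr [549.2  44.1] size [399. 195.] axis 88.9 ztop 55.3 rgb [201. 190. 172.]
handle 37 [516.74011151 337.25291277 191.52789994] [507.19751369 328.46037361 181.04536826] [525.9216726  350.66140363 199.12932749]
```

```bash
cat >> h.py <<'E'
import os
def beamshots(name,n=3): return np.median([ctrl.get_image(name)[1] for _ in range(n)],0)
def beam():
    "downward travel of beam top, mm, vs stored baseline, per camera"
    for n in ("scene","top"):
        c=cam(n); d=beamshots(n); f=f"beam_{n}.npz"
        vv,uu=np.mgrid[:384,:512]; Z=world(c,np.c_[uu.ravel(),vv.ravel()],d.ravel()).reshape(384,512,3)
        if not os.path.exists(f):
            xc=606.3+0.0212*Z[...,1]
            m=(abs(Z[...,0]-xc)<9)&(abs(Z[...,2]-102)<5)&(Z[...,1]>-80)&(Z[...,1]<290)&(d>0)
            np.savez(f,m=m,Z=Z)
        b=np.load(f); m=b["m"]; dz=(b["Z"]-Z)[...,2]; ok=m&(d>0)&(abs(dz)<25); yy=b["Z"][...,1]
        print(n,m.sum(),ok.sum(),"med",round(np.median(dz[ok]),2),"mean",round(dz[ok].mean(),2),"y<150:",round(np.median(dz[ok&(yy<150)]),2))
E
python3 - <<'E'
from h import *
z=np.load("w2.npz");P=z["P"];ok=z["ok"]
Q=P[ok&(np.hypot(P[:,0]-558.5,P[:,1]-336.8)<9)]; print("hub",np.median(Q[:,2]))
Q=P[ok&(P[:,2]>150)&(np.hypot(P[:,0]-558.5,P[:,1]-336.8)<60)]; r=np.hypot(Q[:,0]-558.5,Q[:,1]-336.8); print(len(Q),r[Q[:,2]<190].min(),np.percentile(Q[:,2],99))
T=Q[Q[:,2]>Q[:,2].max()-6]; print("handle top",cv2.minEnclosingCircle(np.ascontiguousarray(T[:,:2]).astype(np.float32)),np.median(T[:,2]))
beam();beam()
L=[(505,17.2,170,-91.2),(490,100,260,-60),(490,330,260,0)]
for a,b in zip(L,L[1:]): rows(a,b)
now()
E
```

```text
hub 150.64587
2041 0.14326662 194.89964
handle top ((515.7476196289062, 340.3117980957031), 11.063516616821289) 193.44353
scene 495 495 med 0.0 mean 0.0 y<150: 0.0
top 413 413 med 0.0 mean 0.0 y<150: 0.0
scene 495 495 med 0.02 mean -0.01 y<150: 0.1
top 413 413 med 0.07 mean -0.1 y<150: -0.3
d [-0.0825 -0.09   -0.0167] roty -31.2 len 123.0
d [-0.1992 -0.      0.115 ] roty -60.0 len 230.0
26.32 [504.8  18.5 170.2] yaw -91.2 F [-0.2 -0.7  0.3] w 40.1 j6 1.43
```

Run:
```python
from h import *
L=[(505,17.2,170,-91.2),(495,120,260,-48),(515.7,340.3,230,0),(515.7,340.3,170,0)]
for a,b in zip(L,L[1:]): rows(a,b)
# wheel rows: start angle 175.3, step -24
cx,cy,r=558.5,336.8,43; a0=175.3
def seq(start,step,n=5):
    p0=np.array([np.cos(np.radians(start)),np.sin(np.radians(start))])*r
    for k in range(1,n+1):
        a=np.radians(start-step*k); p=np.array([np.cos(a),np.sin(a)])*r-p0
        print([round(p[0]/1e3,4),0,round(p[1]/1e3,4)],end=", ")
    print(start-step*n)
s=a0
for i in range(3): seq(s,20); s-=100
```

```text
d [-0.1026 -0.09   -0.0122] roty -43.2 len 137.0
d [-0.1499  0.03    0.1628] roty -48.0 len 223.0
d [0.   0.06 0.  ] roty -0.0 len 60.0
[np.float64(0.0038), 0, np.float64(0.0144)], [np.float64(0.0123), 0, np.float64(0.0267)], [np.float64(0.0245), 0, np.float64(0.0354)], [np.float64(0.0389), 0, np.float64(0.0393)], [np.float64(0.0538), 0, np.float64(0.0381)], 75.30000000000001
[np.float64(0.0136), 0, np.float64(-0.0062)], [np.float64(0.0242), 0, np.float64(-0.0167)], [np.float64(0.0306), 0, np.float64(-0.0302)], [np.float64(0.0319), 0, np.float64(-0.0451)], [np.float64(0.0282), 0, np.float64(-0.0596)], -24.69999999999999
[np.float64(-0.0085), 0, np.float64(-0.0123)], [np.float64(-0.0207), 0, np.float64(-0.0209)], [np.float64(-0.0351), 0, np.float64(-0.0248)], [np.float64(-0.05), 0, np.float64(-0.0236)], [np.float64(-0.0635), 0, np.float64(-0.0174)], -124.69999999999999
```

servo_tool([
  {"delta_pos": [-0.02, -0.03, -0.004], "rot": [0, -8.6, 0], "fingers": 0.06},
  {"delta_pos": [-0.04, -0.06, -0.008], "rot": [0, -17.3, 0], "fingers": 0.06},
  {"delta_pos": [-0.06, -0.09, -0.01], "rot": [0, -26, 0], "fingers": 0.06},
  {"delta_pos": [-0.08, -0.09, -0.012], "rot": [0, -34.6, 0], "fingers": 0.06},
  {"delta_pos": [-0.1025, -0.09, -0.0122], "rot": [0, -43.2, 0], "fingers": 0.06},
])

```text
t: 26.95
tcp_pos: [494.9, 121.9, 261.2]
tcp_rot: [-0.646, 0.286, -0.287, 0.647]
contact_force: [0.5, 0.4, 0.1]
width: 59.9
```

servo_tool([
  {"delta_pos": [-0.03, 0, 0.0326], "rot": [0, -9.6, 0], "fingers": 0.06},
  {"delta_pos": [-0.06, 0, 0.0651], "rot": [0, -19.2, 0], "fingers": 0.06},
  {"delta_pos": [-0.09, 0, 0.0977], "rot": [0, -28.8, 0], "fingers": 0.06},
  {"delta_pos": [-0.12, 0.01, 0.1302], "rot": [0, -38.4, 0], "fingers": 0.06},
  {"delta_pos": [-0.1499, 0.02, 0.1628], "rot": [0, -48, 0], "fingers": 0.06},
])

```text
t: 27.58
tcp_pos: [515.6, 343.1, 240.3]
tcp_rot: [-0.707, -0.002, 0.002, 0.707]
contact_force: [0.4, 0.2, 0.4]
width: 60.0
```

servo_tool([
  {"delta_pos": [0, 0.0, 0], "rot": [0, 0, 0], "fingers": 0.06},
  {"delta_pos": [0, 0.03, 0], "rot": [0, 0, 0], "fingers": 0.06},
  {"delta_pos": [0, 0.055, 0], "rot": [0, 0, 0], "fingers": 0.06},
  {"delta_pos": [0, 0.07, 0], "rot": [0, 0, 0], "fingers": 0.06},
  {"delta_pos": [0, 0.07, 0], "rot": [0, 0, 0], "fingers": 0.06},
])

```text
t: 28.2
tcp_pos: [515.0, 340.8, 169.3]
tcp_rot: [0.708, -0.001, -0.0, -0.707]
contact_force: [0.1, -0.1, -0.5]
width: 59.9
```

Run:
```python
from h import *
now(); im,d,c=shot("wrist","w13")
print(pix(c,[[515.7,340.3,194]]))
```

```text
28.2 [515.  340.8 169.3] yaw -0.06 F [ 0.1 -0.1 -0.5] w 59.9 j6 0.42
[[257.23731237 286.09184699]]
```

View pics/w13.png

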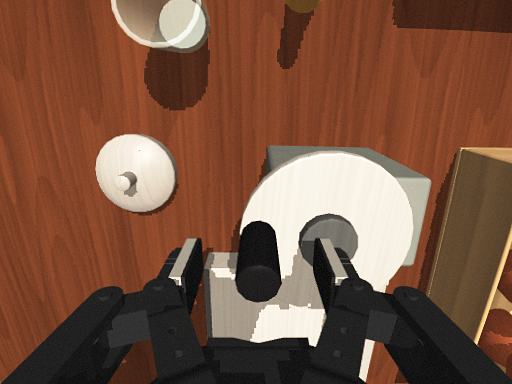

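Picture 10: the handle top at px (259,283) sits between the pads. Gripping and turning clockwise.

servo_tool([
  {"delta_pos": [0, 0, 0], "rot": [0, 0, 0], "fingers": 0.01},
  {"delta_pos": [0, 0, 0], "rot": [0, 0, 0], "fingers": 0.01},
  {"delta_pos": [0, 0, 0], "rot": [0, 0, 0], "fingers": 0.01},
  {"delta_pos": [0, 0, 0], "rot": [0, 0, 0], "fingers": 0.01},
  {"delta_pos": [0, 0, 0], "rot": [0, 0, 0], "fingers": 0.01},
], squeeze=35)

```text
t: 28.88
tcp_pos: [515.3, 342.0, 171.6]
tcp_rot: [-0.707, -0.0, 0.0, 0.707]
contact_force: [-4.8, 0.7, 5.5]
width: 21.2
```

servo_tool([
  {"delta_pos": [0.0007, 0, 0.0073], "rot": [0, 0, 0], "fingers": 0.01},
  {"delta_pos": [0.0028, 0, 0.0125], "rot": [0, 0, 0], "fingers": 0.01},
  {"delta_pos": [0.0057, 0, 0.0188], "rot": [0, 0, 0], "fingers": 0.01},
  {"delta_pos": [0.0088, 0, 0.023], "rot": [0, 0, 0], "fingers": 0.01},
  {"delta_pos": [0.0123, 0, 0.0267], "rot": [0, 0, 0], "fingers": 0.01},
])

```text
t: 29.5
tcp_pos: [528.5, 369.3, 171.5]
tcp_rot: [-0.706, -0.001, -0.001, 0.708]
contact_force: [-1.7, 1.4, 5.5]
width: 20.9
```

Run:
```python
from h import *
now(); beam(); s=ctrl.observe(); p=s["tcp_pos"]; print(np.degrees(np.arctan2(p[1]-336.8,p[0]-558.5)),np.hypot(p[1]-336.8,p[0]-558.5))
```

```text
29.5 [528.5 369.3 171.5] yaw 0.01 F [-1.7  1.4  5.5] w 20.9 j6 0.45
scene 495 495 med 0.13 mean 0.03 y<150: 0.13
top 413 413 med 0.11 mean -0.04 y<150: 0.15
132.50256546724094 44.14811687929916
```

```bash
cat >> h.py <<'E'
def seq(start,step,n=5,r=43):
    p=lambda a:np.array([np.cos(np.radians(a)),np.sin(np.radians(a))])*r
    print(start,"->",start-step*n,[[round(float(v),4) for v in (p(start-step*k)-p(start))/1e3] for k in range(1,n+1)])
E
python3 - <<'E'
from h import *
seq(135.3,12); a=75.3
for i in range(4): seq(a,18); a-=90
E
```

```text
135.3 -> 75.30000000000001 [[0.007, 0.0057], [0.0149, 0.0098], [0.0236, 0.0122], [0.0326, 0.0127], [0.0415, 0.0113]]
75.3 -> -14.700000000000003 [[0.0123, -0.0054], [0.0224, -0.0144], [0.0292, -0.026], [0.032, -0.0391], [0.0307, -0.0525]]
-14.700000000000003 -> -104.7 [[-0.0054, -0.0123], [-0.0144, -0.0224], [-0.026, -0.0292], [-0.0391, -0.032], [-0.0525, -0.0307]]
-104.7 -> -194.7 [[-0.0123, 0.0054], [-0.0224, 0.0144], [-0.0292, 0.026], [-0.032, 0.0391], [-0.0307, 0.0525]]
-194.7 -> -284.7 [[0.0054, 0.0123], [0.0144, 0.0224], [0.026, 0.0292], [0.0391, 0.032], [0.0525, 0.0307]]
```

servo_tool([
  {"delta_pos": [0.007, 0, 0.0057], "rot": [0, 0, 0], "fingers": 0.01},
  {"delta_pos": [0.0149, 0, 0.0098], "rot": [0, 0, 0], "fingers": 0.01},
  {"delta_pos": [0.0236, 0, 0.0122], "rot": [0, 0, 0], "fingers": 0.01},
  {"delta_pos": [0.0326, 0, 0.0127], "rot": [0, 0, 0], "fingers": 0.01},
  {"delta_pos": [0.0415, 0, 0.0113], "rot": [0, 0, 0], "fingers": 0.01},
])

```text
t: 30.42
tcp_pos: [569.5, 379.8, 171.2]
tcp_rot: [0.707, -0.0, -0.0, -0.707]
contact_force: [-2.9, -1.1, 6.9]
width: 21.1
```

Run:
```python
from h import *
now(); beam(); s=ctrl.observe(); p=s["tcp_pos"]; print(np.degrees(np.arctan2(p[1]-336.8,p[0]-558.5)),np.hypot(p[1]-336.8,p[0]-558.5))
```

```text
30.43 [569.5 379.8 171.2] yaw 0.02 F [-2.9 -1.1  6.9] w 21.1 j6 0.44
scene 495 495 med 1.35 mean 1.32 y<150: 1.41
top 413 413 med 0.79 mean 1.12 y<150: 0.75
73.93721329745081 44.25251874609317
```

servo_tool([
  {"delta_pos": [0.0123, 0, -0.0054], "rot": [0, 0, 0], "fingers": 0.01},
  {"delta_pos": [0.0224, 0, -0.0144], "rot": [0, 0, 0], "fingers": 0.01},
  {"delta_pos": [0.0292, 0, -0.026], "rot": [0, 0, 0], "fingers": 0.01},
  {"delta_pos": [0.032, 0, -0.0391], "rot": [0, 0, 0], "fingers": 0.01},
  {"delta_pos": [0.0307, 0, -0.0525], "rot": [0, 0, 0], "fingers": 0.01},
])

```text
t: 31.35
tcp_pos: [600.4, 328.4, 171.3]
tcp_rot: [-0.706, -0.0, -0.0, 0.708]
contact_force: [-2.1, 3.8, 5.9]
width: 20.7
```

Run:
```python
from h import *
now(); beam(); s=ctrl.observe(); p=s["tcp_pos"]; print(np.degrees(np.arctan2(p[1]-336.8,p[0]-558.5)),np.hypot(p[1]-336.8,p[0]-558.5))
```

```text
31.35 [600.4 328.4 171.3] yaw -0.02 F [-2.1  3.8  5.9] w 20.7 j6 0.35
scene 495 495 med 4.4 mean 4.45 y<150: 4.4
top 413 413 med 4.37 mean 4.37 y<150: 4.41
-12.855698420954198 42.699147788632416
```

servo_tool([
  {"delta_pos": [-0.0054, 0, -0.0123], "rot": [0, 0, 0], "fingers": 0.01},
  {"delta_pos": [-0.0144, 0, -0.0224], "rot": [0, 0, 0], "fingers": 0.01},
  {"delta_pos": [-0.026, 0, -0.0292], "rot": [0, 0, 0], "fingers": 0.01},
  {"delta_pos": [-0.0391, 0, -0.032], "rot": [0, 0, 0], "fingers": 0.01},
  {"delta_pos": [-0.0525, 0, -0.0307], "rot": [0, 0, 0], "fingers": 0.01},
])

```text
t: 32.28
tcp_pos: [548.3, 295.5, 171.4]
tcp_rot: [0.707, 0.002, 0.002, -0.707]
contact_force: [4.8, 2.7, 4.2]
width: 21.1
```

servo_tool([
  {"delta_pos": [-0.0123, 0, 0.0054], "rot": [0, 0, 0], "fingers": 0.01},
  {"delta_pos": [-0.0224, 0, 0.0144], "rot": [0, 0, 0], "fingers": 0.01},
  {"delta_pos": [-0.0292, 0, 0.026], "rot": [0, 0, 0], "fingers": 0.01},
  {"delta_pos": [-0.032, 0, 0.0391], "rot": [0, 0, 0], "fingers": 0.01},
  {"delta_pos": [-0.0307, 0, 0.0525], "rot": [0, 0, 0], "fingers": 0.01},
])

```text
t: 32.9
tcp_pos: [515.8, 347.3, 171.3]
tcp_rot: [0.709, -0.0, -0.001, -0.705]
contact_force: [0.5, -4.2, 8.1]
width: 20.9
```

Run:
```python
from h import *
now(); beam(); s=ctrl.observe(); p=s["tcp_pos"]; print(np.degrees(np.arctan2(p[1]-336.8,p[0]-558.5)),np.hypot(p[1]-336.8,p[0]-558.5))
```

```text
32.9 [515.8 347.3 171.3] yaw 0.05 F [ 0.5 -4.2  8.1] w 20.9 j6 0.43
scene 495 467 med 10.3 mean 10.44 y<150: 10.56
top 413 413 med 10.4 mean 10.34 y<150: 10.22
164.49348724999794 43.91505175584491
```

Run:
```python
from h import *
seq(-194.7,11.2)
```

```text
-194.7 -> -250.7 [[0.0029, 0.0079], [0.0073, 0.015], [0.013, 0.0212], [0.0198, 0.0261], [0.0274, 0.0297]]
```

servo_tool([
  {"delta_pos": [0.0029, 0, 0.0079], "rot": [0, 0, 0], "fingers": 0.01},
  {"delta_pos": [0.0073, 0, 0.015], "rot": [0, 0, 0], "fingers": 0.01},
  {"delta_pos": [0.013, 0, 0.0212], "rot": [0, 0, 0], "fingers": 0.01},
  {"delta_pos": [0.0198, 0, 0.0261], "rot": [0, 0, 0], "fingers": 0.01},
  {"delta_pos": [0.0274, 0, 0.0297], "rot": [0, 0, 0], "fingers": 0.01},
])

```text
t: 33.83
tcp_pos: [542.2, 378.2, 171.2]
tcp_rot: [0.708, -0.001, -0.002, -0.706]
contact_force: [-4.7, -0.4, 9.7]
width: 20.9
```

servo_tool([
  {"delta_pos": [0, 0, 0], "rot": [0, 0, 0], "fingers": 0.01},
  {"delta_pos": [0, 0, 0], "rot": [0, 0, 0], "fingers": 0.01},
])

```text
t: 34.08
tcp_pos: [543.4, 378.5, 171.3]
tcp_rot: [0.707, -0.0, -0.0, -0.707]
contact_force: [-0.9, 1.4, 6.8]
width: 20.6
```

Run:
```python
from h import *
now(); beam(); beam(); s=ctrl.observe(); p=s["tcp_pos"]; print(np.degrees(np.arctan2(p[1]-336.8,p[0]-558.5)),np.hypot(p[1]-336.8,p[0]-558.5))
```

```text
34.08 [543.4 378.5 171.3] yaw 0.03 F [-0.9  1.4  6.8] w 20.6 j6 0.46
scene 495 449 med 12.55 mean 12.48 y<150: 12.53
top 413 413 med 12.53 mean 12.74 y<150: 12.54
scene 495 448 med 12.62 mean 12.57 y<150: 12.64
top 413 413 med 12.28 mean 12.53 y<150: 12.39
109.92822535105681 44.36384445470594
```

Beam travel is 12.5 mm on both cameras, which is one full turn (12.57 mm). Releasing and going to the knob.

Run:
```python
from h import *
L=[(544.3,377.4,170,0),(544.3,377.4,250,0),(565,110,250,38),(600,-160,220,76)]
for a,b in zip(L,L[1:]): rows(a,b)
```

```text
d [ 0.   -0.08  0.  ] roty -0.0 len 80.0
d [ 0.0207 -0.     -0.2674] roty -38.0 len 268.0
d [-0.1386  0.03   -0.2343] roty -38.0 len 274.0
```

servo_tool([
  {"delta_pos": [0, 0, 0], "rot": [0, 0, 0], "fingers": 0.05},
  {"delta_pos": [0, 0, 0], "rot": [0, 0, 0], "fingers": 0.05},
  {"delta_pos": [0, 0, 0], "rot": [0, 0, 0], "fingers": 0.05},
  {"delta_pos": [0, -0.04, 0], "rot": [0, 0, 0], "fingers": 0.05},
  {"delta_pos": [0, -0.08, 0], "rot": [0, 0, 0], "fingers": 0.05},
])

```text
t: 35.3
tcp_pos: [543.4, 378.0, 249.6]
tcp_rot: [0.708, -0.001, -0.001, -0.706]
contact_force: [1.1, 0.2, 1.0]
width: 50.1
```

servo_tool([
  {"delta_pos": [0.0041, 0, -0.0535], "rot": [0, -7.6, 0], "fingers": 0.05},
  {"delta_pos": [0.0083, 0, -0.107], "rot": [0, -15.2, 0], "fingers": 0.05},
  {"delta_pos": [0.0124, 0, -0.1604], "rot": [0, -22.8, 0], "fingers": 0.05},
  {"delta_pos": [0.0166, 0, -0.2139], "rot": [0, -30.4, 0], "fingers": 0.05},
  {"delta_pos": [0.0207, 0, -0.2674], "rot": [0, -38, 0], "fingers": 0.05},
])

```text
t: 35.92
tcp_pos: [564.3, 109.4, 249.8]
tcp_rot: [-0.668, -0.231, 0.232, 0.668]
contact_force: [0.9, 1.4, -0.5]
width: 50.0
```

servo_tool([
  {"delta_pos": [-0.0277, 0.006, -0.0469], "rot": [0, -7.6, 0], "fingers": 0.05},
  {"delta_pos": [-0.0554, 0.012, -0.0937], "rot": [0, -15.2, 0], "fingers": 0.05},
  {"delta_pos": [-0.0832, 0.018, -0.1406], "rot": [0, -22.8, 0], "fingers": 0.05},
  {"delta_pos": [-0.1109, 0.024, -0.1874], "rot": [0, -30.4, 0], "fingers": 0.05},
  {"delta_pos": [-0.1386, 0.03, -0.2343], "rot": [0, -38, 0], "fingers": 0.05},
])

```text
t: 36.55
tcp_pos: [599.4, -160.5, 219.6]
tcp_rot: [-0.556, -0.436, 0.437, 0.557]
contact_force: [0.9, 0.8, 0.6]
width: 50.1
```

servo_tool([
  {"delta_pos": [0, 0, 0], "rot": [0, 0, 0], "fingers": 0.05},
  {"delta_pos": [0, 0, 0], "rot": [0, 0, 0], "fingers": 0.05},
])

```text
t: 36.8
tcp_pos: [599.4, -158.6, 219.7]
tcp_rot: [-0.557, -0.435, 0.435, 0.558]
contact_force: [0.6, 0.1, 0.3]
width: 49.9
```

Run:
```python
from h import *
now(); im,d,c=shot("wrist","w14"); P=P_of(c,d)
Q=P[(abs(P[:,0]-620)<60)&(abs(P[:,1]+211)<60)&(P[:,2]>112)&(P[:,2]<132)]
print(len(Q),Q[:,2].max(),cv2.minAreaRect(Q[Q[:,2]>118][:,:2].astype(np.float32)))
beam(); stems(zmin=25,zmax=90,name="scene",fn="s14")
```

```text
36.8 [ 599.4 -158.6  219.7] yaw 75.92 F [0.6 0.1 0.3] w 49.9 j6 -1.75
606 124.02732666426574 ((619.6275634765625, -211.02146911621094), (14.26026725769043, 41.867523193359375), 75.36288452148438)
scene 495 448 med 12.52 mean 12.52 y<150: 12.56
top 413 413 med 12.38 mean 12.32 y<150: 12.3
0.75 [161. 208.  20.  23.] ctr [ 302.2 -220.2] size [33. 71.] axis -50.1 ztop 39.8 rgb [224. 219. 200.]
0.73 [251. 312.  25.  12.] ctr [ 784.3 -264.8] size [68. 33.] axis 49.4 ztop 38.7 rgb [235. 153. 166.]
0.64 [295. 193.  14.  14.] ctr [622.6 136.1] size [69. 12.] axis 84.8 ztop 63.4 rgb [171. 128.  92.]
0.62 [113. 308.  26.  12.] ctr [ 464.5 -548.8] size [71. 32.] axis 39.1 ztop 38.7 rgb [220. 140. 151.]
0.52 [133. 226.  21.   9.] ctr [ 286.  -343.7] size [70. 33.] axis 32.1 ztop 39.3 rgb [172. 101. 109.]
0.46 [274. 214.  10.  15.] ctr [620.4  14.3] size [65.  7.] axis 88.1 ztop 62.9 rgb [192. 143.  99.]
```

View pics/w14.png

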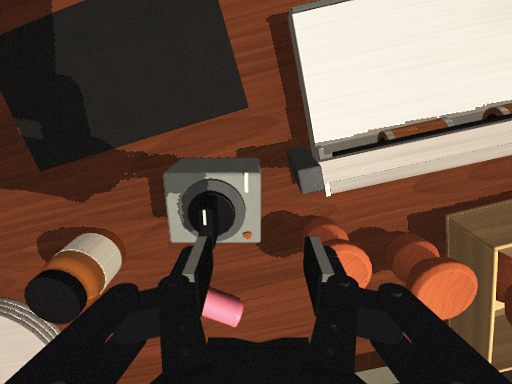

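Picture 11: the grip bar is at px (206,215), measured at (619.6,-211) with its thin side along 75.4 degrees. Both stems show under the bar at px (420,130) and (498,112).

Run:
```python
from h import *
L=[(600,-160,220,76),(619.6,-211,150,75.4),(619.6,-211,106,75.4)]
for a,b in zip(L,L[1:]): rows(a,b)
```

```text
d [-0.0447  0.07   -0.0314] roty 0.6 len 89.0
d [0.    0.044 0.   ] roty -0.0 len 44.0
```

servo_tool([
  {"delta_pos": [-0.02, 0.02, -0.015], "rot": [0, 0.3, 0], "fingers": 0.05},
  {"delta_pos": [-0.0447, 0.05, -0.0313], "rot": [0, 0.6, 0], "fingers": 0.05},
  {"delta_pos": [-0.0447, 0.07, -0.0313], "rot": [0, 0.6, 0], "fingers": 0.05},
  {"delta_pos": [-0.0447, 0.07, -0.0313], "rot": [0, 0.6, 0], "fingers": 0.05},
])

```text
t: 37.75
tcp_pos: [617.9, -208.5, 147.7]
tcp_rot: [-0.558, -0.432, 0.433, 0.561]
contact_force: [-0.2, 0.4, 0.1]
width: 49.9
```

Run:
```python
from h import *
now()
```

```text
37.75 [ 617.9 -208.5  147.7] yaw 75.4 F [-0.2  0.4  0.1] w 49.9 j6 -1.8
```

servo_tool([
  {"delta_pos": [0, 0.02, 0], "rot": [0, 0, 0], "fingers": 0.05},
  {"delta_pos": [0, 0.035, 0], "rot": [0, 0, 0], "fingers": 0.05},
  {"delta_pos": [0, 0.044, 0], "rot": [0, 0, 0], "fingers": 0.05},
  {"delta_pos": [0, 0.044, 0], "rot": [0, 0, 0], "fingers": 0.05},
])

```text
t: 38.25
tcp_pos: [618.8, -209.2, 105.1]
tcp_rot: [-0.559, -0.432, 0.433, 0.56]
contact_force: [0.1, 1.0, -0.7]
width: 50.1
```

servo_tool([
  {"delta_pos": [0, 0, 0], "rot": [0, 0, 0], "fingers": 0.003},
  {"delta_pos": [0, 0, 0], "rot": [0, 0, 0], "fingers": 0.003},
  {"delta_pos": [0, 0, 0], "rot": [0, 0, 0], "fingers": 0.003},
  {"delta_pos": [0, 0, 0], "rot": [0, 0, 0], "fingers": 0.003},
  {"delta_pos": [0, 0, 0], "rot": [0, 0, 0], "fingers": 0.003},
], squeeze=40)

```text
t: 38.88
tcp_pos: [619.5, -211.6, 107.5]
tcp_rot: [0.561, 0.432, -0.433, -0.558]
contact_force: [-2.1, -5.0, 0.7]
width: 13.2
```

servo_tool([
  {"delta_pos": [0, 0, 0], "rot": [0, 9, 0], "fingers": 0.003},
  {"delta_pos": [0, 0, 0], "rot": [0, 18, 0], "fingers": 0.003},
  {"delta_pos": [0, 0, 0], "rot": [0, 27, 0], "fingers": 0.003},
  {"delta_pos": [0, 0, 0], "rot": [0, 36, 0], "fingers": 0.003},
  {"delta_pos": [0, 0, 0], "rot": [0, 45, 0], "fingers": 0.003},
])

```text
t: 39.5
tcp_pos: [619.7, -211.4, 107.5]
tcp_rot: [0.684, 0.184, -0.184, -0.682]
contact_force: [-1.6, -3.8, 0.9]
width: 13.2
```

servo_tool([
  {"delta_pos": [0, 0, 0], "rot": [0, 9, 0], "fingers": 0.003},
  {"delta_pos": [0, 0, 0], "rot": [0, 18, 0], "fingers": 0.003},
  {"delta_pos": [0, 0, 0], "rot": [0, 25, 0], "fingers": 0.003},
  {"delta_pos": [0, 0, 0], "rot": [0, 30, 0], "fingers": 0.003},
  {"delta_pos": [0, 0, 0], "rot": [0, 32, 0], "fingers": 0.003},
])

```text
t: 40.12
tcp_pos: [619.9, -211.5, 107.5]
tcp_rot: [0.709, -0.008, 0.009, -0.705]
contact_force: [-1.6, -4.8, 1.4]
width: 13.1
```

Run:
```python
from h import *
now(); s=ctrl.observe(); print(s["wrist_torque"])
im,d,c=shot("wrist","w15")
```

```text
40.12 [ 619.9 -211.5  107.5] yaw -1.35 F [-1.6 -4.8  1.4] w 13.1 j6 -0.46
[-0.89061935  0.12754052  1.35150811]
```

View pics/w15.png

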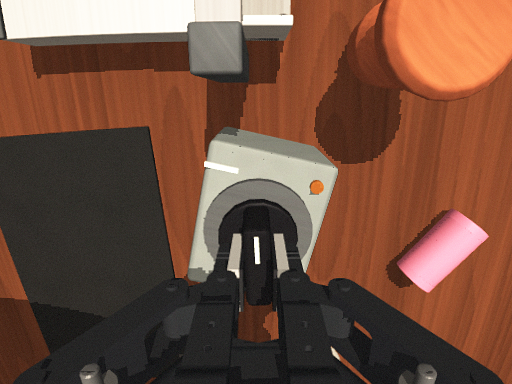

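Picture 12: the bar's white line at px (257,250) turned with the jaws, 76.8 degrees in all. The 1.35 N m wrist torque, well above the spring's, means it is on its stop. Letting go.

servo_tool([
  {"delta_pos": [0, 0, 0], "rot": [0, 0, 0], "fingers": 0.085},
  {"delta_pos": [0, 0, 0], "rot": [0, 0, 0], "fingers": 0.085},
  {"delta_pos": [0, 0, 0], "rot": [0, 0, 0], "fingers": 0.085},
  {"delta_pos": [0, 0, 0], "rot": [0, 0, 0], "fingers": 0.085},
  {"delta_pos": [0, -0.02, 0], "rot": [0, 0, 0], "fingers": 0.085},
])

```text
t: 40.8
tcp_pos: [618.1, -208.8, 124.8]
tcp_rot: [-0.706, 0.011, -0.008, 0.708]
contact_force: [-0.1, -0.2, -0.4]
width: 84.8
```

servo_tool([
  {"delta_pos": [0, -0.05, 0], "rot": [0, 0, 0], "fingers": 0.085},
  {"delta_pos": [0, -0.1, 0], "rot": [0, 0, 0], "fingers": 0.085},
  {"delta_pos": [0, -0.15, 0], "rot": [0, 0, 0], "fingers": 0.085},
  {"delta_pos": [0, -0.15, 0], "rot": [0, 0, 0], "fingers": 0.085},
])

```text
t: 41.3
tcp_pos: [622.0, -210.8, 285.4]
tcp_rot: [0.709, -0.005, 0.014, -0.705]
contact_force: [0.3, 0.2, -0.3]
width: 84.8
```

Run:
```python
from h import *
now(); im,d,c=shot("wrist","w16"); P=P_of(c,d)
Q=P[(abs(P[:,0]-620)<60)&(abs(P[:,1]+211)<60)&(P[:,2]>118)&(P[:,2]<130)]
print("knob",len(Q),cv2.minAreaRect(Q[:,:2].astype(np.float32)))
beam(); stems(zmin=25,zmax=90,name="scene",fn="s16")
cv2.imwrite("pics/v16.png",cv2.resize(cv2.imread("pics/s16.png")[80:320,90:410],(800,600),interpolation=cv2.INTER_CUBIC))
```

```text
41.3 [ 622.  -210.8  285.4] yaw -1.6 F [ 0.3  0.2 -0.3] w 84.8 j6 -0.45
knob 506 ((620.3488159179688, -211.05479431152344), (14.206135749816895, 43.76453399658203), 76.0512466430664)
scene 495 449 med 12.5 mean 12.51 y<150: 12.71
top 413 412 med 12.37 mean 12.42 y<150: 12.31
0.75 [130. 226.  25.   6.] ctr [ 285.7 -346.2] size [71. 30.] axis 29.4 ztop 40.4 rgb [192. 117. 127.]
0.75 [160. 206.  16.  21.] ctr [ 302.4 -220.8] size [34. 70.] axis -50.5 ztop 39.4 rgb [219. 213. 193.]
0.7 [249. 314.  21.  13.] ctr [ 783.5 -265.3] size [68. 32.] axis 50.7 ztop 38.4 rgb [233. 151. 163.]
0.56 [114. 308.  30.  14.] ctr [ 464.9 -549.6] size [72. 34.] axis 39.1 ztop 38.3 rgb [195. 119. 130.]
0.42 [273. 215.  11.  12.] ctr [619.5  14.9] size [67.  9.] axis 87.9 ztop 63.5 rgb [184. 137.  95.]
```

View pics/v16.png

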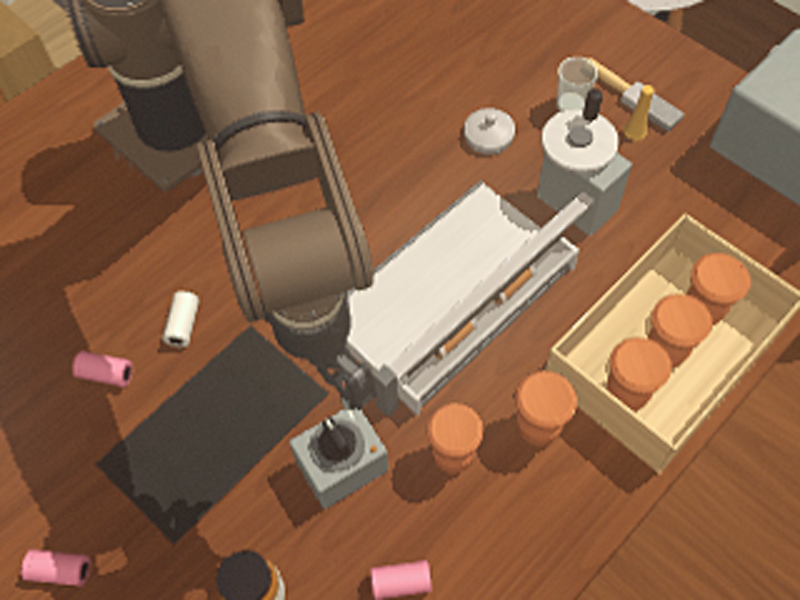

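Picture 13: both stems lie under the lowered bar, px (460,338) and (517,283). The knob is back at rest, the mat is empty and the bystanders are where they were. Handing in.

```bash
python3 -c "
from plant import ctrl
print(ctrl.hand_in())"
```

```text
the job is handed in; nothing more can be done
None
```

The job is done and handed in at about 42 s of the 210 s allowed. Only two stems were on the mat, so one was absent in this run.

- **Stems:** I laid both on the deck and rolled them in under the raised bar. They now lie in the groove about 60 mm either side of its middle. What shows of them past the bar matches seated stems: axes along the groove, edges about 18 mm from its line.
- **Handwheel:** I took up the play, then turned until the clamp beam had travelled about one full turn (12.57 mm). The last reading was 12.5 mm on the scene camera and 12.4 mm on the top one. Part way round, the beam depth lagged the handle angle by about 0.35 mm, so I chose the last step between the two.
- **Start knob:** I twisted it 76.8° against its stop, where the wrist torque read 1.35 N m. After I let go it sprang back; the bar measured 76.1°, against 75.4° before the twist, which is within measuring error.
- **Other things:** the bystanders and the pink and white look-alikes look unmoved in the last picture, and the gripper was well clear and touching nothing.

In the last scene check the network reported only one of the two seated stems. I confirmed the other in the picture itself.

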